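Free the seized locking pin and take the survey meter out of its travel dock

TASK

Take the survey meter out of its sloping travel dock. The T-handle locking pin has seized in its bore: work it out by twisting it back and forth while pulling gently along its own axis, without yanking the dock's floating plate up on its rubber mounts, and leave the pin lying in the steel tray. Then swing the keeper bar up the slope until it is well clear, lift the meter out and lay it gently, flat and face up, on the black bench mat; leave everything else on the bench where it is.

Things in the scene. Friction and masses are not known exactly. Their poses are not given: they have to be found in the camera images.
- pin_handle (a point): Steel T-handle locking pin, 83 mm long. This point: centre of its cross-bar (64 long, 12 wide, 14 high, flat sides). z runs up the pin, away from the tip, leaning 30 deg from vertical away from the robot while docked; x along the cross-bar. Below the bar: neck 14 dia and 22 high, flange 26 dia, then the shank, 16 dia x 44. It starts turned up to 0.7 rad either way from x pointing up the slope.
- pin_tip (a point): The lower end of that pin's shank, on its axis, 76 mm below pin_handle; axes as pin_handle. At the start it is 33 mm deep in the bore. Seized: pulled straight it takes 48 to 65 N; while being turned steadily (about 0.6 N m) with the rise under a third of the rim's sideways travel (2 to 2.6 mm per rad turned) 15 to 28 N do. After about 17 mm it runs free.
- bore (a point): Mouth of the bore, 16 dia, in a fixed steel block 44 x 44 x 45 high at the right edge of the dock's plate (seen from the robot). z along the bore, off the plate, 30 deg from vertical, leaning away from the robot; x up the slope, towards the robot; y across it. The keeper bar's eye lies on top, 1 to 9 mm above: the pin must rise 42 mm in all to clear the eye.
- plate (a joint): Lift in m of the dock's floating aluminium plate (230 x 270 mm, carries block, keeper and meter) along its normal off its rubber mounts; 0 at rest. It stays down up to about 25 N of pull, then gives about 1 mm per 3.5 N. More than 4 mm (about 38 N) counts as yanking.
- cradle (a point): Centre of the upper face of the dock's plate, 125 mm above the bench; axes as bore. Heights off the plate: pin block 45, bar 46 to 54, knob top 88, pin top 95 mm. Beneath is a fixed white wedge console 280 wide (y), 200 deep, its top 50 mm high on the far side and 165 mm on the robot's side.
- keeper_knob (a point): Black upright knob, 24 dia, its gripping part 28 high, on the steel keeper bar that crosses over the meter. This point: knob centre, 14 mm above and below its ends, 20 mm above the bar's top. z off the plate, 30 deg from vertical; y runs along the bar from the hinge to the pin; it turns with the bar.
- keeper_hinge (a point): Pivot of the keeper bar, at the left edge of the plate, 184 mm across from the bore. Axes as bore: the pivot axis is z, 30 deg from vertical. The knob circles it at 97 mm, in a plane 24 mm above this point along z. Bar 24 wide, 8 thick, with a 40 mm square eye at the pin end.
- keeper (a joint): Swing of the keeper bar in rad: 0 closed over the meter and pinned; grows clockwise seen from above, the knob end moving up the slope, towards the robot, to 1.75 at the stop. Stiff pivot (about 0.3 N m): it stays where it is left.
- meter_mid (a point): Hand-held beige survey meter, 0.4 to 0.65 kg, 175 long, 36 thick, face up on the plate. This point: its centre, half-way up. x along it to the head, y across, z out of its face. Grip part 46 wide from x -87 to 20 mm, head 76 wide from 20 to 88 mm; balance near x 8 mm. In the dock its lower end rests on a ledge 22 high; low guides flank the head.
- tray_in (a point): Open steel tray, 220 (x) x 170 (y) x 30 mm high, walls 3 thick, fixed on the bench on one or the other side of the dock. This point: centre of its inner floor, 3 mm above the bench; z up.
- mat_top (a point): Black rubber bench mat, 230 (x) x 180 (y) x 3 mm, fixed, on the other side of the dock. This point: centre of its upper face; z up.
- bottle: Bystander: white sample bottle, 72 dia, 175 high, loose; origin under its centre.
- beaker: Bystander: white lidded sample beaker, 120 dia, 94 high, loose; origin under its centre.
- jar: Bystander: amber jar with black cap, 68 dia, 85 high, loose; origin under its centre.
- tape: Bystander: grey roll of tape lying flat, 100 dia, 25 high, loose; origin under its centre.
- torch: Bystander: black torch lying along its x, 145 long, 42 dia at the head, loose; origin on the bench under its middle.
- spanner: Bystander: steel spanner lying along its x, 170 long, loose; origin on the bench under it.
Mind the look-alikes: they are no part of the job. There is more than one size of the part that bears pin_handle; the job needs the larger.

How it is judged:
By the outcome, as a careful person would: the job done as asked, in the order asked, and still so for the second after the job is handed in, with the robot touching nothing.
It also fails if it takes over 72 s, if anything falls off the work surface, if the arm or the gripper's body presses on something with over 40 N, if the wrist force passes 120 N, or if a joint passes its speed limit or range.

ROBOT

A 6-joint arm with a two-finger parallel gripper is mounted at the origin on the work surface. World frame = base frame: x ahead of the robot, y to its left, z up, the work surface at z = 0. Lengths are in mm, angles in rad, forces in N, time in s.
With the tool pointing down it reaches from about 150 to 775 mm from the base axis. Payload 6.1 kg.
Tool frame: the origin (TCP) lies midway between the tips of the shut fingers; the grasp point (between the pads) lies 19 mm behind it; z points along the fingers, y is the direction in which the jaws open and shut (so a half turn about z gives the same grasp; the last joint's range is limited). The gripper opens to 85 mm and grips with 20 to 120 N. Pads are 22 mm wide; open, the fingers measure 114 mm over their backs; the gripper's body (76 mm by 85 mm) begins 54 mm behind the grasp point. The pads swing forward as they close: fully open they stand 13 mm farther back than shut.
Start: joints at [1.133, 0.126, -0.04, 1.405, 0, 1.571], TCP at [222.564, 475.472, 231.295] pointing down, gripper open.
Joint ranges: [-2.72, 2.72], [-0.95, 1.95], [-1.27, 1.35], [-1.78, 2.02], [-1.46, 1.47], [-3.14, 3.14]. Speed limits (rad/s): [2.39, 2.39, 3.01, 3.14, 3.14, 3.14].

INTERFACE

Orientations are given as a rotation vector (axis times angle).
In Python, from workcell import env, viewer, order gives the robot as it stands.
- The arm moves only by the tool carry_out, never from a script. Its argument "steps" is a list that holds one entry, the list of rows, each a list of 5 numbers: the shift along the tool's x, y, z in cm, then the turn about the tool's z in rad, then the finger opening in cm, from 0 to 8.54. A call has exactly 10 rows; each row is the pose to reach, as a shift and turn from the pose commanded when the call began, along the tool's axes at that moment; what a row does not reach only later rows make up. A row lasts 1/12 s, in which the tool goes at most 41.7 mm and 7.16 degrees, less where a joint would pass 70% of its speed; a pose out of reach is approached as far as the arm can. A call with a gripper value outside its range is refused whole. The fingers move at their own pace and stop on an object; the grip force is fixed at half the most. Time passes only in rows, so rows that repeat a pose let the fingers close, or fill a call up. It gives the time, the measured TCP pose, the force and the opening at its end, in the units of the state.
- env.get_obs(): the state, without advancing time (a new reading comes with each control period).
- viewer.camera(name): name is "scene" or "top"; returns the picture (400x640x3 uint8, blue, green, red); there is no depth.
- viewer.camera_model(name): a dict with "K" (3x3 intrinsics, pixels), "distortion" ([k1, k2, p1, p2, k3] as OpenCV has them; the pictures are not rectified), "R" (3x3) and "t" (3): a world point X has camera coordinates R X + t. Camera axes: x right, y down, z forward; pixel columns grow to the right and rows downward; lengths in mm; the calibration is good to about 2 mm. A picture is of the moment at which its call begins. camera_model takes no time and is no camera call.
- order.finish_job(): hands the job in, once; it reports no verdict.
The state is a dict: "t": time; "joint_pos": joint angles; "joint_velocities": joint speeds; "joint_efforts": joint torques, N m; "tool_pos": TCP position; "tool_rot": TCP orientation; "ft_force": force on the tool from outside, world axes, zero at the start; "wrist_torque": the same for the moment, N m; "opening": finger opening in mm.
Only numpy, scipy, OpenCV 4.12 (cv2) and the standard library are available. Lean on these libraries where they do the work, as an engineer would, in place of code of your own. Each camera call takes 0.05 s, during which the arm holds its last target. There are 200 camera calls.

## Working session

There is one attempt and no reset: what is moved stays moved. The work goes in short steps, Python scripts to look and compute and a tool call to move; the robot and the scene stay as the last step left them, time stands still between calls to the robot, and variables do not carry over. Pictures are saved under pics/ and viewed, about 8 in all and at most 12, crops included, and the job is handed in when it is done.

Besides the shell and the picture viewer there is one more tool, called after "Request:" as name(argument=value, ...), one argument or row to a line, values as JSON. carry_out: Moves the arm, as the interface text tells. Its arguments: {"type":"object","properties":{"steps":{"type":"array"}},"required":["steps"]}

```bash
ls; mkdir -p pics; python3 - <<'E'
from workcell import env, viewer, order
import cv2,numpy as np
np.set_printoptions(precision=4,suppress=True)
print(env.get_obs())
for n in("scene","top"):
    cv2.imwrite(f"pics/{n}0.png",viewer.camera(n)); print(viewer.camera_model(n))
E
```

```text
pics
{'t': 0.0, 'joint_pos': array([ 1.133 ,  0.1264, -0.0406,  1.4054,  0.    ,  1.5708]), 'joint_velocities': array([-0.0015, -0.0022, -0.0008, -0.0029, -0.0013, -0.0006]), 'joint_efforts': array([  0.0004, -43.5914,  35.2924,   0.0171,  -0.0001,  -0.    ]), 'tool_pos': array([222.4019, 475.1308, 230.5372]), 'tool_rot': array([-0.6822, -3.0663,  0.0024]), 'ft_force': array([-0.1147, -0.1843,  0.4391]), 'wrist_torque': array([-0.0211,  0.0423,  0.057 ]), 'opening': 85.41579779052816}
{'K': array([[468.4082,   0.    , 318.1699],
       [  0.    , 468.4082, 198.1885],
       [  0.    ,   0.    ,   1.    ]]), 'distortion': array([-0.0553,  0.    ,  0.    ,  0.    ,  0.    ]), 'R': array([[-0.4661,  0.8846,  0.0151],
       [ 0.6178,  0.3376, -0.7102],
       [-0.6333, -0.3217, -0.7039]]), 't': array([ 252.434 , -178.0175, 1587.5693])}
{'K': array([[387.0332,   0.    , 320.5544],
       [  0.    , 387.0332, 196.9544],
       [  0.    ,   0.    ,   1.    ]]), 'distortion': array([-0.0778,  0.    ,  0.    ,  0.    ,  0.    ]), 'R': array([[-0.109 , -0.994 ,  0.0038],
       [-0.9734,  0.106 , -0.2032],
       [ 0.2016, -0.0258, -0.9791]]), 't': array([  14.3497,  498.6849, 1266.2189])}
```

View pics/scene0.png

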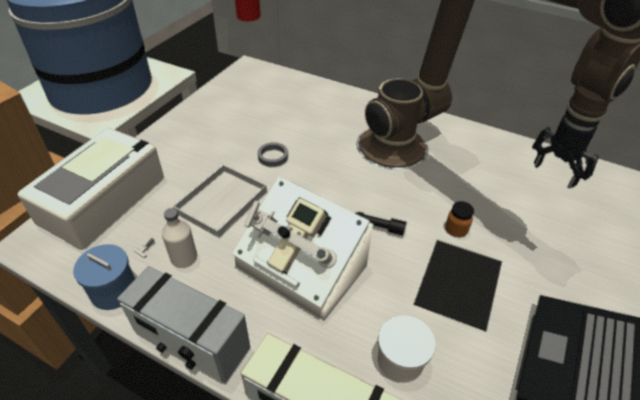

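View pics/top0.png

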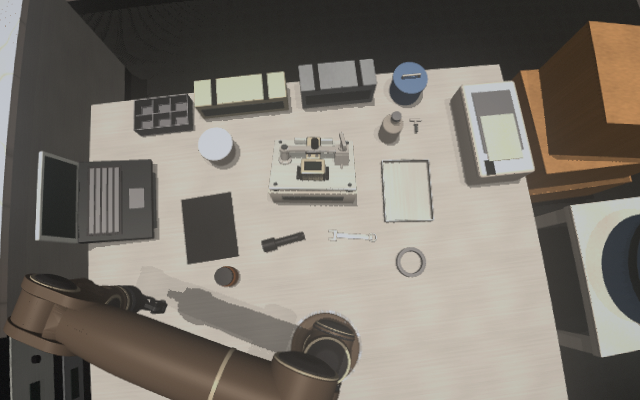

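```bash
cat > h.py <<'E'
from workcell import env, viewer, order
import cv2,numpy as np
from scipy.spatial.transform import Rotation as Ro
np.set_printoptions(precision=3,suppress=True)
M={n:viewer.camera_model(n) for n in("scene","top")}
def ray(n,p):
    m=M[n];u=cv2.undistortPoints(np.array([[p]],float),m["K"],m["distortion"])[0,0]
    return -m["R"].T@m["t"], m["R"].T@np.r_[u,1]
def onz(n,p,z):
    c,d=ray(n,p);return c+d*(z-c[2])/d[2]
def tri(ps,pt):
    A=[];b=[]
    for n,p in(("scene",ps),("top",pt)):
        c,d=ray(n,p);d=d/np.linalg.norm(d);P=np.eye(3)-np.outer(d,d);A.append(P);b.append(P@c)
    x,r,*_=np.linalg.lstsq(np.vstack(A),np.hstack(b),rcond=None);return x,r**.5
def pix(n,X):
    m=M[n];return cv2.projectPoints(np.atleast_2d(np.array(X,float)),cv2.Rodrigues(m["R"])[0],m["t"],m["K"],m["distortion"])[0][:,0]
def crop(n,x0,y0,w,h,s,fn,img=None):
    if img is None: img=viewer.camera(n)
    cv2.imwrite(fn,cv2.resize(img[y0:y0+h,x0:x0+w],None,fx=s,fy=s,interpolation=cv2.INTER_CUBIC))
E
python3 - <<'E'
from h import *
s=cv2.imread("pics/scene0.png");t=cv2.imread("pics/top0.png")
a=cv2.resize(s[170:320,225:385],(800,750),interpolation=cv2.INTER_CUBIC)[:, :]
a=cv2.resize(s[175:295,230:380],None,fx=5,fy=5,interpolation=cv2.INTER_CUBIC);cv2.imwrite("pics/sc.png",a)
b=cv2.resize(t[125:215,260:365],None,fx=6.5,fy=6.5,interpolation=cv2.INTER_CUBIC);cv2.imwrite("pics/tc.png",b)
o=env.get_obs();print(Ro.from_rotvec(o["tool_rot"]).as_matrix())
for p in[(384,160),(430,161),(433,221),(382,218)]:print("tray rim",onz("top",p,30))
for p in[(181,200),(233,193),(239,255),(188,263)]:print("mat",onz("top",p,3))
E
```

```text
[[-0.906  0.424 -0.001]
 [ 0.424  0.906 -0.001]
 [-0.    -0.001 -1.   ]]
tray rim [ 610.21  -278.465   30.   ]
tray rim [ 589.343 -441.733   30.   ]
tray rim [ 375.685 -416.149   30.   ]
tray rim [ 405.532 -241.997   30.   ]
mat [549.95  453.488   3.   ]
mat [555.106 266.21    3.   ]
mat [334.907 259.876   3.   ]
mat [325.68  438.056   3.   ]
```

View pics/sc.png

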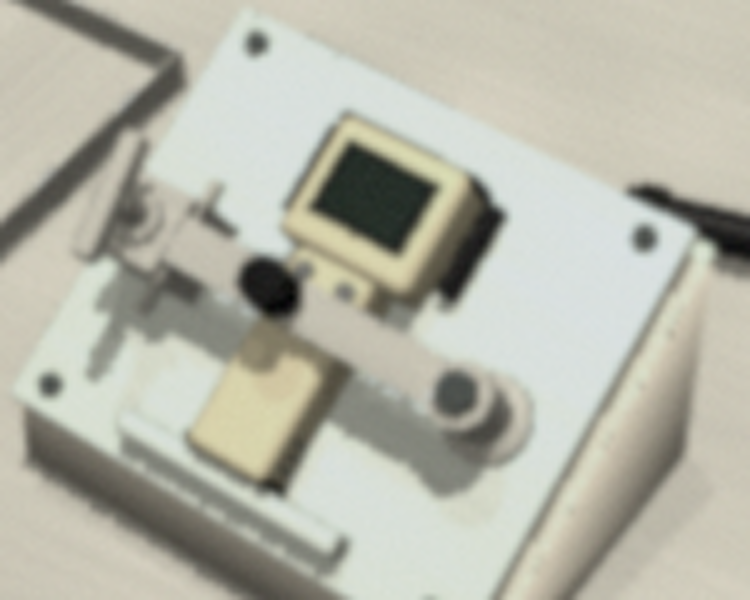

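View pics/tc.png

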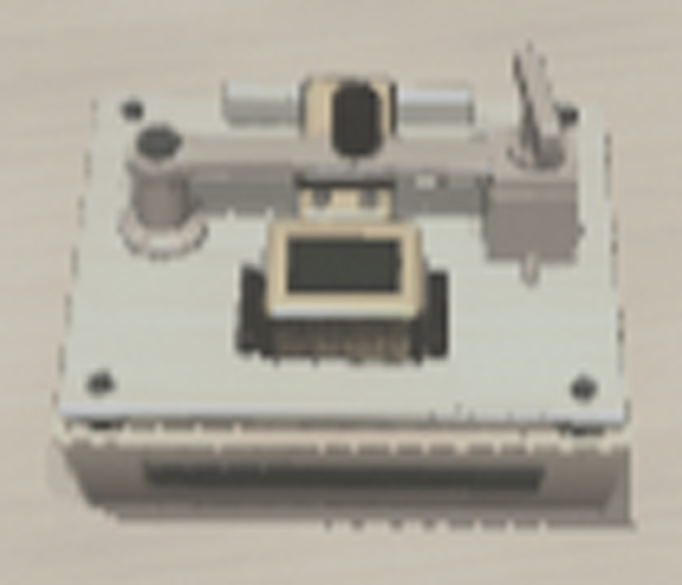

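```bash
python3 - <<'E'
from h import *
S=lambda x,y:(230+x/5,175+y/5); T=lambda x,y:(260+x/6.5,125+y/6.5)
print("cam",ray("scene",(0,0))[0],ray("top",(0,0))[0])
P={}
for k,s,t in [("bar far",(86,245),(524,50)),("bar near",(133,138),(547,155)),
 ("knob top",(268,283),(353,85)),("hinge top",(458,392),(158,141)),
 ("screw nearR",(256,43),(583,388)),("screw nearL",(645,238),(100,383)),("screw farR",(50,384),(568,112)),
 ]:
    P[k],r=tri(S(*s),T(*t));print(k,P[k],r)
b=P["bar near"]-P["bar far"];print(np.linalg.norm(b))
e=P["screw nearR"]-P["screw farR"];print("slope",e,np.linalg.norm(e),np.degrees(np.arcsin(e[2]/np.linalg.norm(e))))
f=P["screw nearL"]-P["screw nearR"];print(f,np.linalg.norm(f))
# meter screen corners (top crop) and head
print("tray via scene",[onz("scene",p,30) for p in[(223,169),(266,186),(222,232),(177,208)]])
print("mat scene",[onz("scene",p,3) for p in[(439,243),(501,270),(486,327),(416,285)]])
E
```

```text
cam [1233.067  347.542  987.193] [ 231.72    -5.886 1341.072]
bar far [ 667.54  -121.197  189.436] [0.922]
bar near [ 610.06  -127.509  203.946] [4.184]
knob top [654.402 -34.424 198.019] [4.165]
hinge top [647.633  60.774 169.224] [1.047]
screw nearR [ 500.641 -130.705  174.891] [0.02]
screw nearL [528.049  98.162 174.691] [0.061]
screw farR [ 673.164 -151.458   76.393] [1.097]
59.61768198955584
slope [-172.524   20.753   98.498] 199.7423465082354 29.546292308514925
[ 27.408 228.867  -0.2  ] 230.502580270739
tray via scene [array([ 399.52 , -408.022,   30.   ]), array([ 400.69 , -250.291,   30.   ]), array([ 611.24 , -257.535,   30.   ]), array([ 599.082, -423.354,   30.   ])]
mat scene [array([343.015, 270.513,   3.   ]), array([354.232, 444.147,   3.   ]), array([540.609, 449.548,   3.   ]), array([505.06 , 260.912,   3.   ])]
```

```bash
cat >> h.py <<'E'
psi=0.1195
A=np.array([np.cos(psi),-np.sin(psi),0]);Y=np.array([-np.sin(psi),-np.cos(psi),0]);Z=np.array([0,0,1.])
N=.5*A+.866*Z; U=-.866*A+.5*Z; C=np.array([600.6,-26.6,125.5])
def dk(x,y,z): return C+x*U+y*Y+z*N
E
python3 - <<'E'
from h import *
H=dk(-10,92,88);print(H)
out=[]
for n,(x0,y0,w,h) in (("scene",(230,185,50,50)),("top",(318,122,50,50))):
    im=cv2.imread(f"pics/{n}0.png");s=8
    big=cv2.resize(im[y0:y0+h,x0:x0+w],None,fx=s,fy=s,interpolation=cv2.INTER_CUBIC)
    for f,c in((0,(0,0,255)),(.25,(0,160,0)),(.5,(255,0,0))):
        d=np.cos(f)*U+np.sin(f)*Y
        pts=((pix(n,[H+7*N-32*d,H+7*N+32*d])-[x0,y0]+.5)*s).astype(int)
        for p in pts:cv2.circle(big,tuple(map(int,p)),4,c,1)
    out.append(big)
cv2.imwrite("pics/ov.png",np.hstack(out))
E
```

```text
[ 641.917 -124.222  196.708]
```

View pics/ov.png

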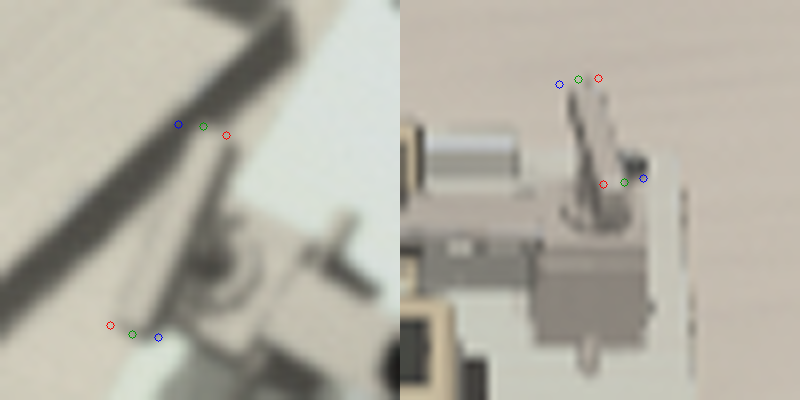

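Request:
carry_out(
  steps=[
    [[-3.2, -1.8, -0.2, -0.055, 5], [-6.3, -3.7, -0.4, -0.11, 5], [-9.5, -5.5, -0.6, -0.165, 5], [-12.7, -7.3, -0.8, -0.22, 5], [-15.8, -9.2, -1.0, -0.275, 5], [-19.0, -11.0, -1.2, -0.33, 5], [-22.2, -12.8, -1.4, -0.385, 5], [-25.4, -14.6, -1.6, -0.44, 5], [-28.5, -16.5, -1.7, -0.495, 5], [-31.7, -18.3, -1.7, -0.55, 5]],
  ],
)

```text
t: 0.93
tool_pos: [432.6, 173.6, 248.4]
tool_rot: [0.18, -3.136, -0.0]
ft_force: [1.3, 0.4, 0.2]
opening: 49.9
```

Request:
carry_out(
  steps=[
    [[-1.8, -3.2, -0.2, 0, 4.5], [-3.6, -6.5, -0.4, 0, 4.5], [-5.4, -9.7, -0.6, 0, 4.5], [-7.2, -13.0, -0.8, 0, 4.5], [-9.0, -16.2, -1.0, 0, 4.5], [-10.8, -19.5, -1.2, 0, 4.5], [-12.6, -22.9, -1.4, 0, 4.5], [-14.5, -26.5, -1.6, 0, 4.5], [-16.2, -29.7, -1.7, 0, 4.5], [-17.5, -32.1, -1.7, 0, 4.5]],
  ],
)

```text
t: 1.77
tool_pos: [643.0, -126.8, 264.4]
tool_rot: [0.174, -3.136, 0.0]
ft_force: [0.1, 0.1, 0.3]
opening: 44.9
```

Request:
carry_out(
  steps=[
    [[0, 0, 1, 0, 4.5], [0, 0, 2, 0, 4.5], [0, 0, 3, 0, 4.5], [0, 0, 4, 0, 4.5], [0, 0, 5, 0, 4.5], [0, 0, 5.8, 0, 4.5], [0, 0, 6.5, 0, 4.5], [0, 0, 7, 0, 4.5], [0, 0, 7.2, 0, 4.5], [0, 0, 7.2, 0, 4.5]],
  ],
)

```text
t: 2.6
tool_pos: [641.7, -123.9, 192.9]
tool_rot: [0.176, -3.136, -0.0]
ft_force: [0.2, 0.0, 0.1]
opening: 44.9
```

```bash
python3 - <<'E'
from h import *
out=[]
o=env.get_obs();print(o["tool_pos"],o["ft_force"])
for n,(x0,y0,w,h) in (("scene",(225,165,66,80)),("top",(310,102,66,80))):
    im=viewer.camera(n);cv2.imwrite(f"pics/{n}1.png",im)
    out.append(cv2.resize(im[y0:y0+h,x0:x0+w],None,fx=6,fy=6,interpolation=cv2.INTER_CUBIC))
cv2.imwrite("pics/g1.png",np.hstack(out))
E
```

```text
[ 641.732 -123.883  192.948] [0.209 0.009 0.142]
```

View pics/g1.png

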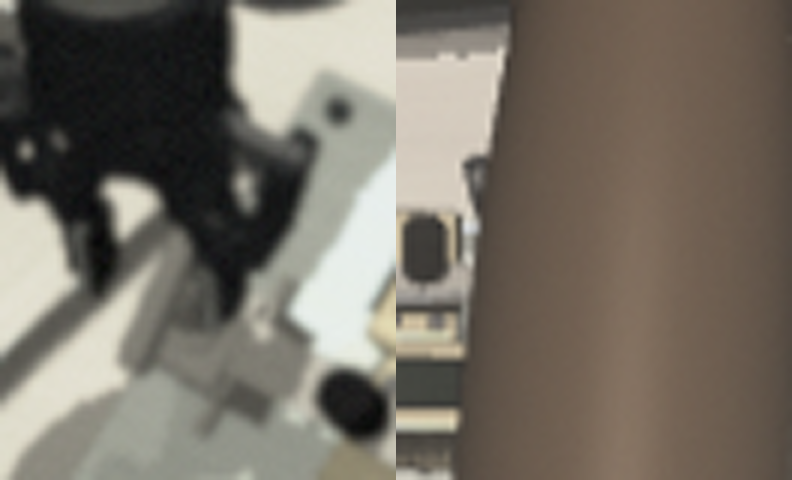

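Request:
carry_out(
  steps=[
    [[0, 0, 0, 0, 3.5], [0, 0, 0, 0, 2.8], [0, 0, 0, 0, 2.4], [0, 0, 0, 0, 2.2], [0, 0, 0, 0, 2.0], [0, 0, 0, 0, 1.8], [0, 0, 0, 0, 1.6], [0, 0, 0, 0, 1.5], [0, 0, 0, 0, 1.4], [0, 0, 0, 0, 1.4]],
  ],
)

```text
t: 3.53
tool_pos: [641.9, -123.8, 193.3]
tool_rot: [0.176, -3.137, -0.001]
ft_force: [-0.1, 1.0, -0.2]
opening: 13.8
```

Request:
carry_out(
  steps=[
    [[0, 0, 0, 0, 1.3], [0, 0, 0, 0, 1.2], [0, 0, 0, 0, 1.1], [0, 0, 0, 0, 0.8], [0, 0, 0, 0, 0.5], [0, 0, 0, 0, 0.2], [0, 0, 0, 0, 0], [0, 0, 0, 0, 0], [0, 0, 0, 0, 0], [0, 0, 0, 0, 0]],
  ],
)

```text
t: 4.37
tool_pos: [642.0, -123.8, 193.4]
tool_rot: [-0.176, 3.136, 0.001]
ft_force: [0.3, 4.0, 2.6]
opening: 10.5
```

```bash
python3 - <<'E'
from h import *
o=env.get_obs();print(o)
E
```

```text
{'t': 4.3667, 'joint_pos': array([-0.191,  0.377,  0.201,  1.395,  0.001, -0.303]), 'joint_velocities': array([-0.001, -0.   , -0.001, -0.002, -0.001, -0.   ]), 'joint_efforts': array([ -2.632, -58.018,  34.73 ,  -0.529,  -1.508,  -0.329]), 'tool_pos': array([ 641.997, -123.781,  193.43 ]), 'tool_rot': array([-0.176,  3.136,  0.001]), 'ft_force': array([0.271, 3.966, 2.559]), 'wrist_torque': array([ 1.215,  0.105, -0.414]), 'opening': 10.464254886989426}
```

Request:
carry_out(
  steps=[
    [[0, 0, 0, 0.1, 0], [0, 0, 0, 0.2, 0], [-0.01, 0, -0.017, 0.3, 0], [-0.02, -0.005, -0.035, 0.4, 0], [-0.03, -0.007, -0.052, 0.5, 0], [-0.037, -0.009, -0.065, 0.58, 0], [-0.037, -0.009, -0.065, 0.5, 0], [-0.037, -0.009, -0.065, 0.4, 0], [-0.04, -0.01, -0.07, 0.3, 0], [-0.045, -0.01, -0.08, 0.23, 0]],
  ],
)

```text
t: 5.2
tool_pos: [643.1, -124.2, 193.8]
tool_rot: [0.178, 3.135, 0.001]
ft_force: [3.9, 5.7, -1.3]
opening: 10.1
```

```bash
python3 - <<'E'
from h import *
o=env.get_obs();print(o)
E
```

```text
{'t': 5.2, 'joint_pos': array([-0.191,  0.378,  0.204,  1.395,  0.001, -0.078]), 'joint_velocities': array([ 0.005,  0.002,  0.003,  0.001,  0.015, -0.794]), 'joint_efforts': array([ -3.094, -60.999,  35.063,   1.091,  -1.859,   0.079]), 'tool_pos': array([ 643.11 , -124.157,  193.792]), 'tool_rot': array([0.178, 3.135, 0.001]), 'ft_force': array([ 3.904,  5.671, -1.269]), 'wrist_torque': array([ 1.332, -0.839, -0.472]), 'opening': 10.12567070674855}
```

Request:
carry_out(
  steps=[
    [[-0.01, 0, -0.017, -0.12, 0], [-0.022, 0, -0.039, -0.24, 0], [-0.032, 0, -0.056, -0.35, 0], [-0.032, 0, -0.056, -0.23, 0], [-0.045, 0, -0.078, -0.11, 0], [-0.055, 0, -0.095, 0.01, 0], [-0.067, 0, -0.117, 0.13, 0], [-0.08, 0, -0.139, 0.25, 0], [-0.09, 0, -0.156, 0.35, 0], [-0.09, 0, -0.156, 0.35, 0]],
  ],
)

```text
t: 6.03
tool_pos: [643.6, -126.4, 195.6]
tool_rot: [0.732, 3.054, -0.007]
ft_force: [1.5, -3.9, 0.1]
opening: 9.6
```

```bash
python3 - <<'E'
from h import *
o=env.get_obs();print(o["tool_pos"],o["ft_force"],o["wrist_torque"],o["ft_force"]@N)
E
```

```text
[ 643.611 -126.402  195.579] [ 1.499 -3.915  0.089] [-1.292 -0.334 -0.001] 1.0540713719264405
```

```bash
python3 - <<'E'
from h import *
im=viewer.camera("scene");cv2.imwrite("pics/scene2.png",im)
x0,y0,w,h=225,165,66,80
f=lambda i:cv2.resize(i[y0:y0+h,x0:x0+w],None,fx=6,fy=6,interpolation=cv2.INTER_CUBIC)
cv2.imwrite("pics/g2.png",np.hstack([f(cv2.imread("pics/scene1.png")),f(im)]))
E
```

```text
(no output)
```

View pics/g2.png

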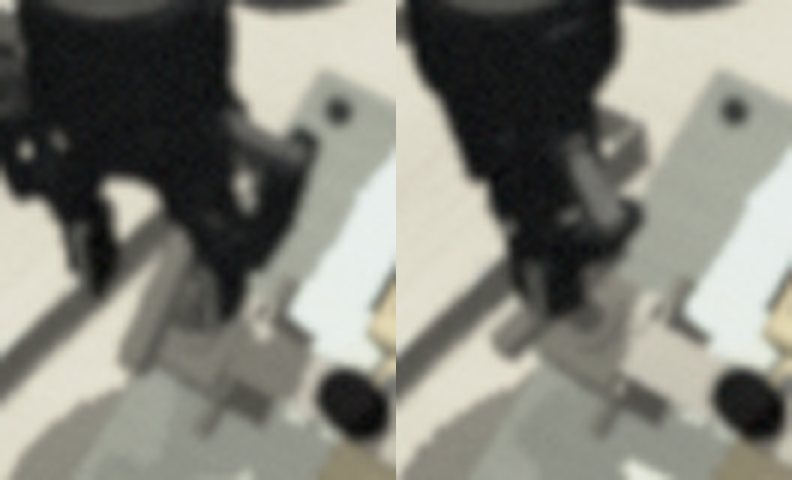

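```bash
cat >> h.py <<'E'
def rel(cmd,th,tgts):
    """tgts: list of (pos, theta_y); prints rows shift cm + turn"""
    x=np.array([-np.sin(th),np.cos(th),0]);y=np.array([np.cos(th),np.sin(th),0])
    for p,t in tgts:
        d=(np.array(p)-cmd)/10;print("[%.2f, %.2f, %.2f, %.2f"%(d@x,d@y,-d[2],th-t))
    return
H0=dk(-10,92,88)
def pinpose(phi,d,off=15,dep=18):
    b=np.cos(phi)*U+np.sin(phi)*Y
    return H0+d*N-off*b-dep*Z, np.pi/2-psi+np.arctan(np.tan(phi)/.866)
E
python3 - <<'E'
from h import *
cmd=np.array([643.4,-124.3,195.7]);th=1.103
phi=np.arctan(.866*np.tan(th-(np.pi/2-psi)));print(phi)
p,t=pinpose(phi,0);print(p,t)
rel(cmd,th,[(p+[0,0,22],t),(p,t)])
# sweeps, starting from there
print()
ph=[phi+.0, -.2,-.1,0,.1,.2,.3,.3,.2,.1,0]
rel(p,t,[pinpose(f,0) for f in ph])
E
```

```text
-0.30465470083379287
[ 653.684 -130.166  171.553] 1.103
[-1.18, -0.06, 0.21, 0.00
[-1.18, -0.06, 2.41, 0.00

[0.00, 0.00, -0.00, 0.00
[0.02, 0.15, 0.02, -0.12
[0.05, 0.30, 0.03, -0.23
[0.10, 0.44, 0.03, -0.35
[0.15, 0.58, 0.03, -0.46
[0.22, 0.71, 0.02, -0.58
[0.30, 0.84, 0.00, -0.69
[0.30, 0.84, 0.00, -0.69
[0.22, 0.71, 0.02, -0.58
[0.15, 0.58, 0.03, -0.46
[0.10, 0.44, 0.03, -0.35
```

Request:
carry_out(
  steps=[
    [[0, 0, 0, 0, 3.2], [0, 0, 0, 0, 3.2], [0, 0, 0, 0, 3.2], [-0.4, 0, 0, 0, 3.2], [-0.8, 0, 0.2, 0, 3.2], [-1.2, -0.06, 0.6, 0, 3.2], [-1.2, -0.06, 1.2, 0, 3.2], [-1.2, -0.06, 1.8, 0, 3.2], [-1.2, -0.06, 2.4, 0, 3.2], [-1.2, -0.06, 2.4, 0, 3.0]],
  ],
)

```text
t: 6.92
tool_pos: [652.8, -129.9, 169.5]
tool_rot: [-0.727, -3.053, 0.0]
ft_force: [-0.3, -0.7, -1.0]
opening: 29.9
```

Request:
carry_out(
  steps=[
    [[0, 0, 0, 0, 2.6], [0, 0, 0, 0, 2.2], [0, 0, 0, 0, 1.9], [0, 0, 0, 0, 1.6], [0, 0, 0, 0, 1.3], [0, 0, 0, 0, 1.0], [0, 0, 0, 0, 0.5], [0, 0, 0, 0, 0], [0, 0, 0, 0, 0], [0, 0, 0, 0, 0]],
  ],
)

```text
t: 7.75
tool_pos: [653.8, -130.9, 172.1]
tool_rot: [0.728, 3.055, -0.002]
ft_force: [-1.1, -4.6, 1.6]
opening: 11.6
```

```bash
cat >> h.py <<'E'
def st():
    o=env.get_obs();print(o["t"],o["tool_pos"],o["ft_force"],o["wrist_torque"],"axial",o["ft_force"]@N,o["opening"])
E
python3 -c "
from h import *
st()"
```

```text
7.75 [ 653.778 -130.932  172.078] [-1.081 -4.583  1.567] [-1.404  0.377  0.326] axial 1.0935011436265267 11.648187988565091
```

```bash
python3 - <<'E'
from h import *
p,t=pinpose(-.3047,0)
ph=[-.2,-.1,0,.1,.2,.3,.2,.1,0,-.1];d=[0,.15,.35,.55,.75,.95,.95,1.1,1.3,1.5]
x=np.array([-np.sin(t),np.cos(t),0]);y=np.array([np.cos(t),np.sin(t),0])
for f,dd in zip(ph,d):
    q,tt=pinpose(f,dd);e=(q-p)/10;print("[%.3f, %.3f, %.3f, %.2f, 0]"%(e@x,e@y,-e[2],t-tt),end=", ")
E
```

```text
[0.020, 0.154, 0.020, -0.12, 0], [0.045, 0.303, 0.018, -0.23, 0], [0.081, 0.449, 0.004, -0.35, 0], [0.129, 0.591, -0.017, -0.46, 0], [0.188, 0.727, -0.045, -0.58, 0], [0.259, 0.856, -0.081, -0.69, 0], [0.179, 0.731, -0.063, -0.58, 0], [0.103, 0.601, -0.064, -0.46, 0], [0.036, 0.466, -0.078, -0.35, 0], [-0.018, 0.326, -0.099, -0.23, 0],
```

Request:
carry_out(
  steps=[
    [[0.02, 0.154, 0.02, -0.12, 0], [0.045, 0.303, 0.018, -0.23, 0], [0.081, 0.449, 0.004, -0.35, 0], [0.129, 0.591, -0.017, -0.46, 0], [0.188, 0.727, -0.045, -0.58, 0], [0.259, 0.856, -0.081, -0.69, 0], [0.179, 0.731, -0.063, -0.58, 0], [0.103, 0.601, -0.064, -0.46, 0], [0.036, 0.466, -0.078, -0.35, 0], [-0.018, 0.326, -0.099, -0.23, 0]],
  ],
)

```text
t: 8.58
tool_pos: [654.9, -127.8, 172.6]
tool_rot: [-0.38, -3.118, 0.002]
ft_force: [-3.0, -7.3, 1.7]
opening: 11.0
```

```bash
python3 -c "
from h import *
st();print(pinpose(-.1,1.5))"
```

```text
8.5833 [ 654.93  -127.835  172.575] [-2.986 -7.318  1.692] [-1.837  0.824  0.742] axial 0.41886799951522424 11.020830290073564
(array([ 655.316, -127.339,  172.544]), np.float64(1.335950708293308))
```

Request:
carry_out(
  steps=[
    [[-0.025, 0.003, -0.043, 0, 0], [-0.05, 0.006, -0.087, 0, 0], [-0.075, 0.009, -0.13, 0, 0], [-0.1, 0.012, -0.173, 0, 0], [-0.1, 0.012, -0.173, 0, 0], [-0.1, 0.012, -0.173, 0, 0], [-0.1, 0.012, -0.173, 0, 0], [-0.1, 0.012, -0.173, 0, 0], [-0.1, 0.012, -0.173, 0, 0], [-0.1, 0.012, -0.173, 0, 0]],
  ],
)

```text
t: 9.42
tool_pos: [654.8, -128.2, 172.7]
tool_rot: [-0.373, -3.115, 0.003]
ft_force: [-3.9, -5.7, -4.8]
opening: 10.5
```

```bash
python3 -c "
from h import *
st();print(pinpose(-.1,3.5))"
```

```text
9.4167 [ 654.798 -128.248  172.726] [-3.937 -5.697 -4.753] [-1.709  0.767  0.227] axial -5.730662140974536 10.480259942402656
(array([ 656.309, -127.458,  174.276]), np.float64(1.335950708293308))
```

```bash
cat >> h.py <<'E'
def sweep(f0,d0,ph,d,**k):
    p,t=pinpose(f0,d0,**k)
    x=np.array([-np.sin(t),np.cos(t),0]);y=np.array([np.cos(t),np.sin(t),0])
    for f,dd in zip(ph,d):
        q,tt=pinpose(f,dd,**k);e=(q-p)/10;print("[%.2f, %.2f, %.2f, %.2f, 0]"%(e@x,e@y,-e[2],t-tt),end=", ")
    print()
E
python3 - <<'E'
from h import *
sweep(-.1,3.5,[-.2,-.3,-.2,-.1,0,.1,.2,.3,.2,.1],[4,4.5,5,5.5,6,6.5,7,7.5,7.8,8])
E
```

```text
[-0.02, -0.15, -0.05, 0.11, 0], [-0.03, -0.29, -0.12, 0.23, 0], [-0.07, -0.14, -0.14, 0.11, 0], [-0.10, 0.01, -0.17, 0.00, 0], [-0.11, 0.16, -0.21, -0.12, 0], [-0.11, 0.31, -0.26, -0.23, 0], [-0.10, 0.46, -0.31, -0.35, 0], [-0.08, 0.61, -0.38, -0.46, 0], [-0.14, 0.47, -0.38, -0.35, 0], [-0.19, 0.32, -0.39, -0.23, 0],
```

Request:
carry_out(
  steps=[
    [[-0.02, -0.15, -0.05, 0.11, 0], [-0.03, -0.29, -0.12, 0.23, 0], [-0.07, -0.14, -0.14, 0.11, 0], [-0.1, 0.01, -0.17, 0, 0], [-0.11, 0.16, -0.21, -0.12, 0], [-0.11, 0.31, -0.26, -0.23, 0], [-0.1, 0.46, -0.31, -0.35, 0], [-0.08, 0.61, -0.38, -0.46, 0], [-0.14, 0.47, -0.38, -0.35, 0], [-0.19, 0.32, -0.39, -0.23, 0]],
  ],
)

```text
t: 10.25
tool_pos: [657.5, -123.0, 175.2]
tool_rot: [-0.018, -3.136, -0.006]
ft_force: [-0.2, -1.2, -10.1]
opening: 10.4
```

```bash
python3 -c "
from h import *
st();p,t=pinpose(.1,8);print(p,t,(p-env.get_obs()['tool_pos'])@N)
sweep(.1,8,[0,-.1,-.2,-.3,-.2,-.1,0,.1,.2,.3],[8.2,8.4,8.6,8.8,9,9.2,9.4,9.6,9.8,10])"
```

```text
10.25 [ 657.518 -122.973  175.211] [ -0.159  -1.153 -10.073] [ 0.01  -0.22   0.105] axial -8.733295379099356 10.376344683173194
[ 658.9   -124.753  178.173] 1.5666419452964853 3.357397588802935
[0.00, -0.15, -0.01, 0.12, 0], [0.01, -0.30, -0.03, 0.23, 0], [0.04, -0.45, -0.06, 0.35, 0], [0.08, -0.59, -0.10, 0.46, 0], [0.02, -0.45, -0.10, 0.35, 0], [-0.03, -0.30, -0.10, 0.23, 0], [-0.06, -0.16, -0.12, 0.12, 0], [-0.08, -0.01, -0.14, 0.00, 0], [-0.09, 0.14, -0.17, -0.11, 0], [-0.08, 0.29, -0.20, -0.23, 0],
```

```bash
python3 - <<'E'
from h import *
n="scene";im=viewer.camera(n);cv2.imwrite("pics/scene3.png",im)
x0,y0,w,h=228,185,62,62;s=12
big=cv2.resize(im[y0:y0+h,x0:x0+w],None,fx=9,fy=9,interpolation=cv2.INTER_CUBIC)
for dd,c in((0,(0,0,255)),(5,(255,0,0))):
  b=np.cos(.1)*U+np.sin(.1)*Y;m=np.cross(N,b);Hc=H0+dd*N
  # far end top edge, bottom edge corners
  for q in [Hc-32*b+k*7*N+l*6*m for k in(-1,1) for l in(-1,1)]+[Hc+32*b+7*N+l*6*m for l in(-1,1)]:
    p=((pix(n,q)[0]-[x0,y0]+.5)*9).astype(int);cv2.circle(big,tuple(map(int,p)),3,c,1)
cv2.imwrite("pics/g3.png",big)
E
```

```text
(no output)
```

View pics/g3.png

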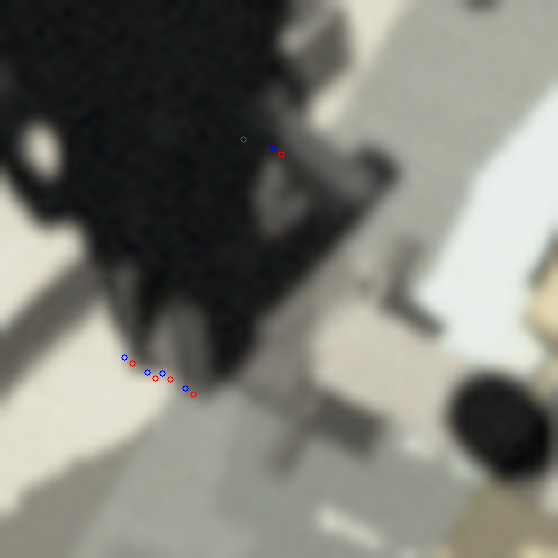

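Request:
carry_out(
  steps=[
    [[-0.05, 0, -0.09, 0, 0], [-0.1, -0.01, -0.17, 0, 0], [-0.15, -0.01, -0.26, 0, 0], [-0.2, -0.02, -0.35, 0, 0], [-0.2, -0.02, -0.35, 0, 0], [-0.2, -0.02, -0.35, 0, 0], [-0.2, -0.02, -0.35, 0, 0], [-0.2, -0.02, -0.35, 0, 0], [-0.2, -0.02, -0.35, 0, 0], [-0.2, -0.02, -0.35, 0, 0]],
  ],
)

```text
t: 11.13
tool_pos: [657.7, -123.5, 176.2]
tool_rot: [-0.008, -3.13, -0.006]
ft_force: [-5.8, 2.3, -26.6]
opening: 10.3
```

```bash
python3 -c "
from h import *
st();p,t=pinpose(.1,12);print(p,t,(p-env.get_obs()['tool_pos'])@N)
sweep(.1,12,[0,-.1,-.2,-.3,-.2,-.1,0,.1,.2,.3],[12]*10)"
```

```text
11.1333 [ 657.677 -123.481  176.18 ] [ -5.796   2.313 -26.585] [ 0.591  0.444 -0.298] axial -26.037498971423595 10.269491327971473
[ 660.885 -124.991  181.637] 1.5666419452964853 6.409336904162006
[0.01, -0.15, 0.00, 0.12, 0], [0.03, -0.30, -0.00, 0.23, 0], [0.07, -0.44, -0.01, 0.35, 0], [0.12, -0.58, -0.03, 0.46, 0], [0.07, -0.44, -0.01, 0.35, 0], [0.03, -0.30, -0.00, 0.23, 0], [0.01, -0.15, 0.00, 0.12, 0], [0.00, 0.00, -0.00, 0.00, 0], [0.00, 0.15, -0.01, -0.11, 0], [0.02, 0.30, -0.03, -0.23, 0],
```

Request:
carry_out(
  steps=[
    [[0.01, -0.15, 0, 0.12, 0], [0.03, -0.3, 0, 0.23, 0], [0.07, -0.44, -0.01, 0.35, 0], [0.12, -0.58, -0.03, 0.46, 0], [0.07, -0.44, -0.01, 0.35, 0], [0.03, -0.3, 0, 0.23, 0], [0.01, -0.15, 0, 0.12, 0], [0, 0, 0, 0, 0], [0, 0.15, -0.01, -0.11, 0], [0.02, 0.3, -0.03, -0.23, 0]],
  ],
)

```text
t: 11.97
tool_pos: [659.5, -119.2, 179.5]
tool_rot: [0.36, -3.117, -0.011]
ft_force: [-3.3, 8.0, -18.7]
opening: 10.6
```

```bash
python3 -c "
from h import *
st();p,t=pinpose(.3,12);print(p,t,(p-env.get_obs()['tool_pos'])@N)
x0,y0,w,h=228,185,62,62;crop('scene',x0,y0,w,h,9,'pics/g4.png')"
```

```text
11.9667 [ 659.469 -119.201  179.454] [ -3.317   7.973 -18.682] [ 2.014  0.466 -0.779] axial -18.300713940921153 10.6307633611328
[ 660.724 -122.015  181.935] 1.7943720199059932 2.938706142215754
```

View pics/g4.png

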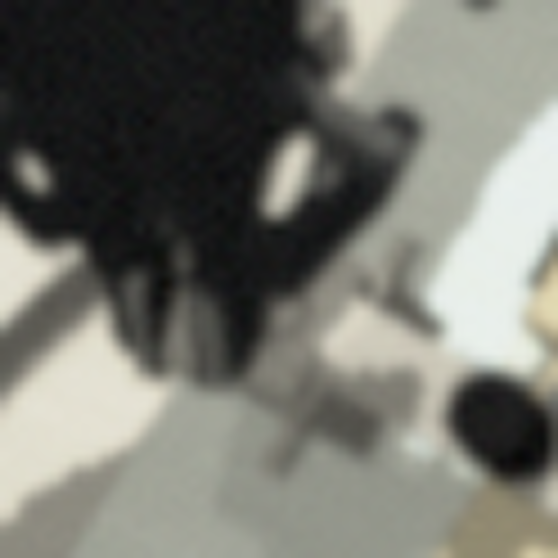

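```bash
python3 -c "
from h import *
sweep(.3,12,[.19,.08,-.03,-.14,-.25,-.3,-.19,-.08,.03,.14],[12.5,13,13.5,14,14.3,14.6,15,15.3,15.6,16])"
```

```text
[-0.00, -0.17, -0.02, 0.12, 0], [0.01, -0.34, -0.06, 0.25, 0], [0.04, -0.50, -0.10, 0.38, 0], [0.08, -0.66, -0.15, 0.50, 0], [0.15, -0.81, -0.19, 0.63, 0], [0.18, -0.88, -0.23, 0.69, 0], [0.07, -0.75, -0.24, 0.56, 0], [-0.02, -0.60, -0.25, 0.44, 0], [-0.09, -0.45, -0.28, 0.31, 0], [-0.15, -0.30, -0.32, 0.18, 0],
```

Request:
carry_out(
  steps=[
    [[0, -0.17, -0.02, 0.12, 0], [0.01, -0.34, -0.06, 0.25, 0], [0.04, -0.5, -0.1, 0.37, 0], [0.08, -0.66, -0.15, 0.5, 0], [0.15, -0.81, -0.19, 0.62, 0], [0.18, -0.88, -0.23, 0.69, 0], [0.07, -0.75, -0.24, 0.57, 0], [-0.02, -0.6, -0.25, 0.44, 0], [-0.09, -0.45, -0.28, 0.31, 0], [-0.15, -0.3, -0.32, 0.18, 0]],
  ],
)

```text
t: 12.85
tool_pos: [661.6, -123.2, 182.3]
tool_rot: [0.055, -3.136, -0.007]
ft_force: [-2.7, 6.8, -17.5]
opening: 10.2
```

```bash
python3 -c "
from h import *
st();p,t=pinpose(.14,16);print((p-env.get_obs()['tool_pos'])@N)
sweep(.14,16,[.03,-.08,-.19,-.3,-.19,-.08,.03,.14,.25,.3],[16.5,17,17.5,18,18.3,18.7,19,19.3,19.7,20])"
```

```text
12.85 [ 661.57  -123.167  182.333] [ -2.663   6.796 -17.538] [ 1.862  0.286 -0.735] axial -16.91465822261646 10.1751629045016
3.1658938834224095
[-0.01, -0.17, -0.04, 0.13, 0], [-0.00, -0.33, -0.08, 0.25, 0], [0.02, -0.50, -0.14, 0.38, 0], [0.05, -0.65, -0.20, 0.50, 0], [-0.02, -0.50, -0.21, 0.38, 0], [-0.09, -0.35, -0.23, 0.25, 0], [-0.13, -0.19, -0.25, 0.13, 0], [-0.16, -0.03, -0.29, 0.00, 0], [-0.18, 0.13, -0.34, -0.13, 0], [-0.19, 0.21, -0.37, -0.18, 0],
```

Request:
carry_out(
  steps=[
    [[-0.01, -0.16, -0.04, 0.12, 0], [0, -0.33, -0.08, 0.24, 0], [0.02, -0.5, -0.14, 0.37, 0], [0.05, -0.65, -0.2, 0.49, 0], [-0.02, -0.5, -0.21, 0.37, 0], [-0.09, -0.35, -0.23, 0.25, 0], [-0.13, -0.19, -0.25, 0.13, 0], [-0.16, -0.03, -0.29, 0, 0], [-0.18, 0.13, -0.34, -0.12, 0], [-0.19, 0.21, -0.37, -0.18, 0]],
  ],
)

```text
t: 13.68
tool_pos: [663.7, -119.9, 186.2]
tool_rot: [0.338, -3.119, -0.01]
ft_force: [-2.0, 7.3, -16.8]
opening: 10.0
```

```bash
python3 -c "
from h import *
st();p,t=pinpose(.3,20);print((p-env.get_obs()['tool_pos'])@N)
sweep(.3,20,[.19,.08,-.03,-.14,-.25,-.3,-.19,-.08,.03,.03],[20.5,21,21.5,22,22.3,22.6,23,23.3,23.6,23.6])
crop('scene',228,170,62,77,9,'pics/g5.png')"
```

```text
13.6833 [ 663.709 -119.928  186.25 ] [ -1.983   7.326 -16.793] [ 2.012  0.303 -0.715] axial -15.964181426421943 10.04249481129635
2.9057076885252187
[-0.00, -0.17, -0.02, 0.12, 0], [0.01, -0.34, -0.06, 0.25, 0], [0.04, -0.50, -0.10, 0.38, 0], [0.08, -0.66, -0.15, 0.50, 0], [0.15, -0.81, -0.19, 0.63, 0], [0.18, -0.88, -0.23, 0.69, 0], [0.07, -0.75, -0.24, 0.56, 0], [-0.02, -0.60, -0.25, 0.44, 0], [-0.09, -0.45, -0.28, 0.31, 0], [-0.09, -0.45, -0.28, 0.31, 0],
```

View pics/g5.png

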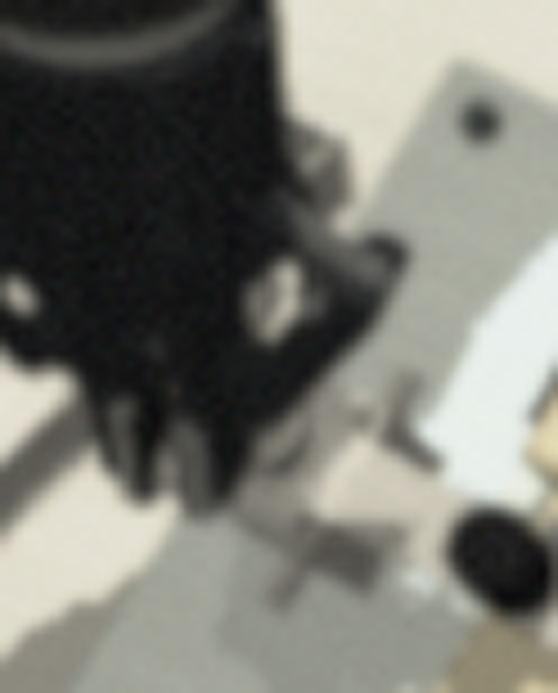

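```bash
python3 - <<'E'
from h import *
n="scene"
for g,f,y0 in(("g3",.1,185),("g4",.29,185),("g5",.29,170)):
  for dd in(0,6,12):
    b=np.cos(f)*U+np.sin(f)*Y;m=np.cross(N,b);Hc=H0+dd*N
    print(g,dd,*[((pix(n,Hc-32*b+k*7*N+l*6*m)[0]-[228,y0]+.5)*9).round() for k in(-1,1) for l in(-1,1)])
E
```

```text
g3 0 [193. 394.] [155. 378.] [171. 379.] [133. 363.]
g3 6 [184. 388.] [146. 372.] [161. 373.] [123. 356.]
g3 12 [174. 381.] [136. 365.] [151. 366.] [113. 350.]
g4 0 [215. 396.] [174. 388.] [193. 381.] [151. 373.]
g4 6 [205. 390.] [164. 382.] [183. 375.] [141. 367.]
g4 12 [196. 384.] [154. 376.] [173. 368.] [131. 360.]
g5 0 [215. 531.] [174. 523.] [193. 516.] [151. 508.]
g5 6 [205. 525.] [164. 517.] [183. 510.] [141. 502.]
g5 12 [196. 519.] [154. 511.] [173. 503.] [131. 495.]
```

Request:
carry_out(
  steps=[
    [[0, -0.17, -0.02, 0.12, 0], [0.01, -0.34, -0.06, 0.25, 0], [0.04, -0.5, -0.1, 0.37, 0], [0.08, -0.66, -0.15, 0.5, 0], [0.15, -0.81, -0.19, 0.62, 0], [0.18, -0.88, -0.23, 0.69, 0], [0.07, -0.75, -0.24, 0.57, 0], [-0.02, -0.6, -0.25, 0.44, 0], [-0.09, -0.45, -0.28, 0.31, 0], [-0.09, -0.45, -0.28, 0.31, 0]],
  ],
)

```text
t: 14.57
tool_pos: [665.2, -126.2, 189.0]
tool_rot: [-0.152, -3.132, -0.003]
ft_force: [-4.2, 0.1, -20.9]
opening: 10.0
```

```bash
python3 -c "
from h import *
st();p,t=pinpose(.03,23.6);print((p-env.get_obs()['tool_pos'])@N)
im=viewer.camera('scene');cv2.imwrite('pics/scene6.png',im)"
```

```text
14.5667 [ 665.205 -126.158  188.987] [ -4.207   0.071 -20.86 ] [ 0.22   0.421 -0.014] axial -20.15736161094098 9.97096892865061
3.0205111195891963
```

```bash
python3 -c "
from h import *
sweep(.03,23.6,[.14,.25,.3,.19,.08,-.03,-.14,-.25,-.3,-.19],[24.3,25,25.3,25.7,26.1,26.5,27,27.5,27.8,28])"
```

```text
[-0.03, 0.16, -0.07, -0.13, 0], [-0.04, 0.32, -0.14, -0.25, 0], [-0.04, 0.40, -0.18, -0.31, 0], [-0.09, 0.24, -0.20, -0.18, 0], [-0.12, 0.07, -0.22, -0.06, 0], [-0.14, -0.09, -0.25, 0.07, 0], [-0.15, -0.26, -0.30, 0.20, 0], [-0.14, -0.42, -0.36, 0.32, 0], [-0.14, -0.49, -0.40, 0.38, 0], [-0.19, -0.33, -0.39, 0.25, 0],
```

Request:
carry_out(
  steps=[
    [[-0.03, 0.16, -0.07, -0.12, 0], [-0.04, 0.32, -0.14, -0.24, 0], [-0.04, 0.4, -0.18, -0.31, 0], [-0.09, 0.24, -0.2, -0.19, 0], [-0.12, 0.07, -0.22, -0.06, 0], [-0.14, -0.09, -0.25, 0.06, 0], [-0.15, -0.26, -0.3, 0.18, 0], [-0.14, -0.42, -0.36, 0.3, 0], [-0.14, -0.49, -0.4, 0.37, 0], [-0.19, -0.33, -0.39, 0.25, 0]],
  ],
)

```text
t: 15.45
tool_pos: [664.9, -132.6, 193.5]
tool_rot: [-0.561, -3.084, 0.009]
ft_force: [-8.8, -4.8, -19.7]
opening: 9.7
```

```bash
python3 -c "
from h import *
st();p,t=pinpose(-.19,28);print((p-env.get_obs()['tool_pos'])@N)
sweep(-.19,28,[-.08,.03,.14,.25,.3,.19,.08,0,0,0],[28.5,29,29.5,30,30.3,30.6,31,31.5,31.5,31.5])
im=viewer.camera('scene');cv2.imwrite('pics/scene7.png',im)"
```

```text
15.45 [ 664.877 -132.622  193.469] [ -8.758  -4.801 -19.717] [-1.136  1.611  0.085] axial -21.13641055957292 9.691461112002527
3.3170578621684594
[-0.01, 0.17, -0.03, -0.13, 0], [0.00, 0.34, -0.07, -0.25, 0], [0.02, 0.50, -0.12, -0.38, 0], [0.06, 0.66, -0.18, -0.51, 0], [0.08, 0.73, -0.22, -0.56, 0], [-0.00, 0.58, -0.23, -0.44, 0], [-0.08, 0.43, -0.25, -0.31, 0], [-0.13, 0.32, -0.29, -0.22, 0], [-0.13, 0.32, -0.29, -0.22, 0], [-0.13, 0.32, -0.29, -0.22, 0],
```

```bash
python3 - <<'E'
from h import *
im=cv2.imread('pics/scene7.png');x0,y0,w,h=232,180,56,56
big=cv2.resize(im[y0:y0+h,x0:x0+w],None,fx=10,fy=10,interpolation=cv2.INTER_CUBIC)
big=cv2.convertScaleAbs(big,alpha=1.6,beta=10)
f=-.19
for dd,c in((0,(0,0,255)),(10,(0,160,0)),(20,(255,0,0))):
    b=np.cos(f)*U+np.sin(f)*Y;m=np.cross(N,b);Hc=H0+dd*N
    q=[((pix("scene",Hc-32*b+k*7*N+l*6*m)[0]-[x0,y0]+.5)*10).astype(np.int32) for k,l in((-1,-1),(-1,1),(1,1),(1,-1))]
    cv2.polylines(big,[np.array(q)],True,c,1)
old=cv2.imread('pics/scene0.png')
o2=cv2.convertScaleAbs(cv2.resize(old[y0:y0+h,x0:x0+w],None,fx=4,fy=4,interpolation=cv2.INTER_CUBIC),alpha=1,beta=0)
can=np.zeros((560,790,3),np.uint8);can[:,:560]=big;can[:224,564:788]=o2
cv2.imwrite('pics/g6.png',can)
E
```

```text
(no output)
```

View pics/g6.png

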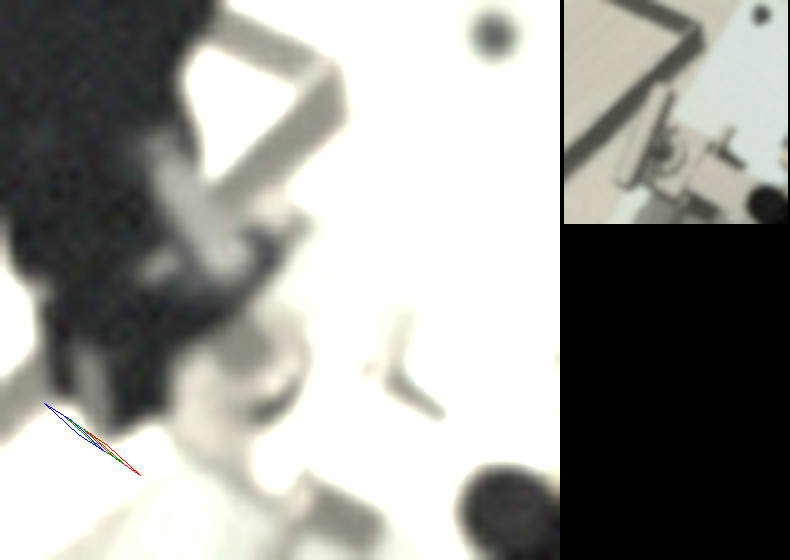

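Request:
carry_out(
  steps=[
    [[-0.01, 0.17, -0.03, -0.12, 0], [0, 0.34, -0.07, -0.24, 0], [0.02, 0.5, -0.12, -0.37, 0], [0.06, 0.66, -0.18, -0.49, 0], [0.08, 0.73, -0.22, -0.56, 0], [0, 0.58, -0.23, -0.44, 0], [-0.08, 0.43, -0.25, -0.32, 0], [-0.13, 0.32, -0.29, -0.22, 0], [-0.13, 0.32, -0.29, -0.22, 0], [-0.13, 0.32, -0.29, -0.22, 0]],
  ],
)

```text
t: 16.33
tool_pos: [668.1, -128.1, 196.1]
tool_rot: [-0.212, -3.128, 0.002]
ft_force: [-7.0, -2.6, -21.2]
opening: 9.0
```

```bash
python3 -c "
from h import *
st();p,t=pinpose(0,31.5);print(p,t,(p-env.get_obs()['tool_pos'])@N)
sweep(0,31.5,[.11,.22,.3,.19,.08,-.03,-.14,-.25,-.14,0],[32,32.5,33,33.3,33.6,34,34.3,34.6,35,35.3])
im=viewer.camera('scene');cv2.imwrite('pics/scene8.png',im)"
```

```text
16.3333 [ 668.148 -128.057  196.084] [ -7.028  -2.61  -21.217] [-0.479  1.194  0.055] axial -21.707528934410192 8.967696629579972
[ 670.452 -127.648  198.487] 1.4512963267948966 3.1996742426982387
[-0.02, 0.16, -0.05, -0.13, 0], [-0.02, 0.33, -0.10, -0.25, 0], [-0.02, 0.44, -0.16, -0.34, 0], [-0.07, 0.28, -0.17, -0.22, 0], [-0.10, 0.12, -0.18, -0.09, 0], [-0.12, -0.04, -0.22, 0.03, 0], [-0.13, -0.21, -0.25, 0.16, 0], [-0.11, -0.37, -0.29, 0.29, 0], [-0.16, -0.21, -0.31, 0.16, 0], [-0.19, -0.00, -0.33, 0.00, 0],
```

Request:
carry_out(
  steps=[
    [[0.08, 0, 0.13, 0, 0], [0.15, 0, 0.26, 0, 0], [0.15, 0, 0.26, 0, 3], [0.15, 0, 0.26, 0, 3], [0.15, 0, 0.26, 0, 3], [0.3, 0, 0.5, 0, 3], [0.5, 0, 0.87, 0, 3], [0.7, 0, 1.2, 0, 3], [0.85, 0, 1.47, 0, 3], [0.85, 0, 1.47, 0, 2.6]],
  ],
)

```text
t: 17.22
tool_pos: [661.4, -126.3, 183.1]
tool_rot: [-0.208, -3.134, -0.0]
ft_force: [0.5, -0.1, -0.3]
opening: 26.1
```

Request:
carry_out(
  steps=[
    [[0, 0, 0, 0, 2.2], [0, 0, 0, 0, 1.8], [0, 0, 0, 0, 1.5], [0, 0, 0, 0, 1.2], [0, 0, 0, 0, 0.8], [0, 0, 0, 0, 0.4], [0, 0, 0, 0, 0], [0, 0, 0, 0, 0], [0, 0, 0, 0, 0], [0, 0, 0, 0, 0]],
  ],
)

```text
t: 18.05
tool_pos: [662.4, -127.2, 184.0]
tool_rot: [0.209, 3.134, -0.002]
ft_force: [2.2, -5.9, -2.2]
opening: 10.6
```

```bash
python3 -c "
from h import *
st();p,t=pinpose(0,14.5);print(p,t,(p-env.get_obs()['tool_pos'])@N)
im=viewer.camera('scene');cv2.imwrite('pics/scene9.png',im)
sweep(0,14.5,[.11,.22,.3,.19,.08,-.03,-.14,-.25,-.14,0],[16,17.5,19,20,20.4,20.8,21.2,21.6,22,22.4])"
```

```text
18.05 [ 662.383 -127.163  184.028] [ 2.16  -5.879 -2.199] [-1.125 -0.371  0.02 ] axial -0.4820223417139706 10.555883822909832
[ 662.012 -126.635  183.765] 1.4512963267948966 -0.4434377924148155
[-0.07, 0.16, -0.13, -0.13, 0], [-0.12, 0.33, -0.28, -0.25, 0], [-0.17, 0.44, -0.42, -0.34, 0], [-0.25, 0.28, -0.49, -0.22, 0], [-0.29, 0.12, -0.51, -0.09, 0], [-0.31, -0.04, -0.55, 0.03, 0], [-0.32, -0.21, -0.59, 0.16, 0], [-0.31, -0.37, -0.64, 0.29, 0], [-0.36, -0.21, -0.66, 0.16, 0], [-0.40, 0.00, -0.68, 0.00, 0],
```

Request:
carry_out(
  steps=[
    [[-0.07, 0.16, -0.13, -0.12, 0], [-0.12, 0.33, -0.28, -0.24, 0], [-0.17, 0.44, -0.42, -0.34, 0], [-0.25, 0.28, -0.49, -0.22, 0], [-0.29, 0.12, -0.51, -0.1, 0], [-0.31, -0.04, -0.55, 0.02, 0], [-0.32, -0.21, -0.59, 0.14, 0], [-0.31, -0.37, -0.64, 0.26, 0], [-0.36, -0.21, -0.66, 0.16, 0], [-0.4, 0, -0.68, 0.04, 0]],
  ],
)

```text
t: 18.93
tool_pos: [663.6, -127.9, 186.8]
tool_rot: [-0.266, -3.122, 0.001]
ft_force: [0.4, -1.8, -14.9]
opening: 10.2
```

```bash
python3 -c "
from h import *
st();p,t=pinpose(0,22.4);print(p,t,(p-env.get_obs()['tool_pos'])@N)
im=viewer.camera('scene');cv2.imwrite('pics/scene10.png',im)
"
```

```text
18.9333 [ 663.583 -127.898  186.836] [  0.449  -1.762 -14.883] [-0.24  -0.219 -0.298] axial -12.560250981422696 10.174776152585611
[ 665.934 -127.106  190.606] 1.4512963267948966 4.385277857779624
```

```bash
python3 -c "
from h import *
sweep(-.035,22.4,[-.145,-.255,-.3,-.19,-.08,.03,.14,.25,.3,.19],[23,23.6,24.2,24.7,25.2,25.7,26.3,26.9,27.4,28])
"
```

```text
[-0.02, -0.16, -0.06, 0.13, 0], [-0.03, -0.32, -0.13, 0.25, 0], [-0.05, -0.39, -0.19, 0.30, 0], [-0.10, -0.23, -0.21, 0.18, 0], [-0.14, -0.06, -0.24, 0.05, 0], [-0.16, 0.10, -0.29, -0.08, 0], [-0.17, 0.27, -0.34, -0.20, 0], [-0.17, 0.43, -0.41, -0.33, 0], [-0.17, 0.50, -0.47, -0.38, 0], [-0.24, 0.35, -0.50, -0.26, 0],
```

Request:
carry_out(
  steps=[
    [[-0.02, -0.16, -0.06, 0.12, 0], [-0.03, -0.32, -0.13, 0.24, 0], [-0.05, -0.39, -0.19, 0.3, 0], [-0.1, -0.23, -0.21, 0.18, 0], [-0.14, -0.06, -0.24, 0.06, 0], [-0.16, 0.1, -0.29, -0.06, 0], [-0.17, 0.27, -0.34, -0.18, 0], [-0.17, 0.43, -0.41, -0.3, 0], [-0.17, 0.5, -0.47, -0.38, 0], [-0.24, 0.35, -0.5, -0.26, 0]],
  ],
)

```text
t: 19.82
tool_pos: [665.2, -120.9, 190.8]
tool_rot: [0.142, -3.127, -0.011]
ft_force: [-9.9, 1.9, -18.7]
opening: 10.2
```

```bash
python3 -c "
from h import *
st();p,t=pinpose(.19,28);print(p,t,(p-env.get_obs()['tool_pos'])@N)
sweep(.19,28,[.08,-.03,-.14,-.25,-.3,-.19,-.08,.03,.14,.25],[28.5,29,29.5,30,30.5,31,31.5,32,32.5,33])
a=cv2.imread('pics/scene0.png',0);b=viewer.camera('scene');cv2.imwrite('pics/scene11.png',b);b=cv2.cvtColor(b,cv2.COLOR_BGR2GRAY)
for im in(a,b):
  print()
  for r in range(206,230):print(' '.join('%3d'%v for v in im[r,244:276]))
"
```

```text
19.8167 [ 665.209 -120.894  190.786] [ -9.947   1.886 -18.72 ] [ 0.615  1.611 -0.038] axial -21.26158562479729 10.21296439317199
[ 668.82  -124.599  195.591] 1.669828151822509 6.174872716110649
[-0.01, -0.17, -0.03, 0.13, 0], [0.00, -0.34, -0.07, 0.25, 0], [0.02, -0.50, -0.12, 0.38, 0], [0.06, -0.66, -0.18, 0.51, 0], [0.07, -0.73, -0.24, 0.56, 0], [-0.02, -0.59, -0.26, 0.44, 0], [-0.10, -0.44, -0.29, 0.31, 0], [-0.17, -0.28, -0.33, 0.18, 0], [-0.21, -0.12, -0.38, 0.06, 0], [-0.25, 0.04, -0.44, -0.07, 0], 

119  89  82  76  78  86 101 131 162 190 195 183 154 122 132 172 202 217 218 220 221 220 220 221 221 220 219 219 221 221 220 221
 87  78  78  77  83  99 126 158 180 192 191 175 138 114 148 193 214 219 219 219 220 221 220 220 221 220 221 220 220 220 221 220
 78  78  76  83  98 122 149 174 190 193 186 158 121 119 157 199 216 219 220 219 220 219 220 220 219 219 220 221 221 221 220 222
 79  80  84  96 121 149 172 184 192 192 177 141 109 129 169 199 211 217 218 220 220 220 220 220 220 220 219 219 221 220 220 219
 76  82  94 122 151 174 182 186 192 187 162 123 107 138 175 190 197 207 215 
[... 4856 characters left out ...]
 160 186 201 209 210 206 200 198 198 199 202 202 200 200 200
212 216 189 129  91  80  74  80  93 115 121 128 127 129 130 133 147 165 178 196 206 206 201 198 198 199 200 199 201 201 200 200
222 220 203 156 120 107 109 118 116 119 120 124 124 126 130 138 150 159 159 178 192 196 200 197 198 199 198 199 199 200 200 200
223 222 210 175 148 141 142 147 141 130 122 119 117 118 126 134 137 132 127 138 157 177 192 194 196 198 198 199 199 200 201 200
222 218 202 179 161 158 157 159 156 149 134 117 111 113 117 122 123 122 126 115 113 135 161 177 189 194 197 198 198 197 199 198
221 213 190 170 163 162 164 164 162 156 146 133 119 114 112 112 118 131 136 108  92  97 113 137 164 181 190 195 196 197 198 197
```

Request:
carry_out(
  steps=[
    [[-0.01, -0.17, -0.03, 0.12, 0], [0, -0.34, -0.07, 0.24, 0], [0.02, -0.5, -0.12, 0.37, 0], [0.06, -0.66, -0.18, 0.49, 0], [0.07, -0.73, -0.24, 0.56, 0], [-0.02, -0.59, -0.26, 0.44, 0], [-0.1, -0.44, -0.29, 0.32, 0], [-0.17, -0.28, -0.33, 0.2, 0], [-0.21, -0.12, -0.38, 0.08, 0], [-0.25, 0.04, -0.44, -0.04, 0]],
  ],
)

```text
t: 20.7
tool_pos: [667.5, -120.8, 194.6]
tool_rot: [0.204, -3.123, -0.012]
ft_force: [-7.6, 5.5, -17.8]
opening: 10.1
```

```bash
python3 -c "
from h import *
st();p,t=pinpose(.25,33);print(p,t,(p-env.get_obs()['tool_pos'])@N)
sweep(.25,33,[.23,.13,.13,.13,.03,.03],[29,25,18,12,12,12])
b=viewer.camera('scene');b=cv2.cvtColor(b,cv2.COLOR_BGR2GRAY)
for r in range(210,226):print(' '.join('%3d'%v for v in b[r,252:270]))
"
```

```text
20.7 [ 667.513 -120.819  194.646] [ -7.637   5.527 -17.843] [ 1.663  1.355 -0.614] axial -19.57296004646523 10.112039799293342
[ 671.238 -124.005  200.019] 1.7380236142133707 6.69204248090982
[0.19, 0.03, 0.35, 0.02, 0], [0.41, -0.06, 0.71, 0.14, 0], [0.74, 0.03, 1.32, 0.14, 0], [1.03, 0.12, 1.84, 0.14, 0], [1.06, -0.03, 1.84, 0.25, 0], [1.06, -0.03, 1.84, 0.25, 0], 
 26  22  29  23  22  20  27  23  31  54  94 130 155 164 164 164 165 165
 23  24  25  26  22  18  25  26  48  81 116 145 159 163 165 163 165 165
 27  25  27  24  20  24  32  46  71 101 130 143 148 159 165 169 166 165
 19  19  21  24  23  28  47  76  98 114 131 138 143 158 177 181 177 166
 19  26  26  25  26  42  71 104 117 118 132 138 146 169 197 198 184 162
 21  21  27  29  40  65  99 117 120 113 125 138 147 174 199 197 170 147
 19  22  36  53  67  92 115 124 111  99 119 137 147 166 184 179 147 141
 22  29  57  82 100 114 122 116  89  78 106 134 144 152 165 171 157 152
 19  35  66 102 118 120 115  94  66  64 103 135 144 152 168 186 189 176
 22  42  72 105 112 104  90  66  52  76 110 138 149 166 187 206 210 197
 27  52  82 100  94  77  57  50  61  93 122 141 158 181 201 213 216 207
 41  72  99 104  94  69  58  69  90 112 135 151 173 195 212 213 212 207
 57  94 115 118 109  95  92 100 114 131 152 179 196 209 214 212 208 205
 80 109 124 127 122 118 119 121 132 153 176 196 208 212 212 209 203 201
 97 118 127 126 126 126 125 131 144 170 189 200 209 212 208 204 198 199
110 119 126 127 128 128 130 136 157 181 185 196 210 207 203 201 199 197
```

```bash
python3 -c "
from h import *
sweep(.225,12,[.12,.01,-.1,-.21,-.3,-.19,-.08,.03,.14,.25],[14,16,17.5,18.7,19.5,20.2,20.8,21.4,22,22.6])
sweep(.25,22.6,[.14,.03,-.08,-.19,-.3,-.19,-.08,.03,.14,.25],22.6+np.arange(1,11)*.5)
"
```

```text
[-0.08, -0.18, -0.16, 0.12, 0], [-0.14, -0.37, -0.33, 0.25, 0], [-0.17, -0.55, -0.46, 0.37, 0], [-0.16, -0.71, -0.58, 0.50, 0], [-0.14, -0.84, -0.66, 0.60, 0], [-0.25, -0.70, -0.70, 0.48, 0], [-0.34, -0.56, -0.75, 0.35, 0], [-0.41, -0.41, -0.80, 0.22, 0], [-0.47, -0.25, -0.85, 0.10, 0], [-0.51, -0.10, -0.92, -0.03, 0], 
[-0.00, -0.17, -0.03, 0.13, 0], [0.01, -0.34, -0.06, 0.25, 0], [0.03, -0.50, -0.11, 0.38, 0], [0.07, -0.66, -0.16, 0.51, 0], [0.13, -0.81, -0.23, 0.63, 0], [0.02, -0.67, -0.25, 0.51, 0], [-0.06, -0.53, -0.28, 0.38, 0], [-0.14, -0.38, -0.32, 0.25, 0], [-0.20, -0.23, -0.37, 0.13, 0], [-0.24, -0.07, -0.43, 0.00, 0],
```

Request:
carry_out(
  steps=[
    [[0.2, 0.05, 0.3, 0, 0], [0.33, 0.08, 0.58, 0, 0], [0.33, 0.08, 0.58, 0, 3], [0.33, 0.08, 0.58, 0, 3], [0.33, 0.08, 0.58, 0, 3], [0.45, 0.12, 0.9, 0, 3], [0.65, 0.17, 1.2, 0, 3], [0.85, 0.22, 1.5, 0, 3], [1.02, 0.27, 1.82, 0, 3], [1.02, 0.27, 1.82, 0, 2.6]],
  ],
)

```text
t: 21.58
tool_pos: [660.4, -122.4, 181.2]
tool_rot: [0.199, -3.134, 0.001]
ft_force: [-0.1, -1.7, 0.0]
opening: 26.4
```

Request:
carry_out(
  steps=[
    [[0, 0, 0, 0, 2.2], [0, 0, 0, 0, 1.8], [0, 0, 0, 0, 1.5], [0, 0, 0, 0, 1.2], [0, 0, 0, 0, 0.8], [0, 0, 0, 0, 0.4], [0, 0, 0, 0, 0], [0, 0, 0, 0, 0], [0, 0, 0, 0, 0], [0, 0, 0, 0, 0]],
  ],
)

```text
t: 22.42
tool_pos: [661.3, -121.9, 182.3]
tool_rot: [-0.2, 3.134, -0.0]
ft_force: [2.3, -2.3, 5.0]
opening: 11.4
```

Request:
carry_out(
  steps=[
    [[-0.08, -0.18, -0.16, 0.12, 0], [-0.14, -0.37, -0.33, 0.24, 0], [-0.17, -0.55, -0.46, 0.36, 0], [-0.16, -0.71, -0.58, 0.48, 0], [-0.14, -0.84, -0.66, 0.6, 0], [-0.25, -0.7, -0.7, 0.48, 0], [-0.34, -0.56, -0.75, 0.36, 0], [-0.41, -0.41, -0.8, 0.24, 0], [-0.47, -0.25, -0.85, 0.12, 0], [-0.51, -0.1, -0.92, 0, 0]],
  ],
)

```text
t: 23.25
tool_pos: [662.3, -119.8, 185.9]
tool_rot: [0.208, -3.123, -0.011]
ft_force: [-8.4, 5.6, -14.3]
opening: 10.6
```

Request:
carry_out(
  steps=[
    [[0, -0.17, -0.03, 0.12, 0], [0.01, -0.34, -0.06, 0.24, 0], [0.03, -0.5, -0.11, 0.37, 0], [0.07, -0.66, -0.16, 0.49, 0], [0.13, -0.81, -0.23, 0.61, 0], [0.02, -0.67, -0.25, 0.49, 0], [-0.06, -0.53, -0.28, 0.37, 0], [-0.14, -0.38, -0.32, 0.25, 0], [-0.2, -0.23, -0.37, 0.13, 0], [-0.24, -0.07, -0.43, 0, 0]],
  ],
)

```text
t: 24.08
tool_pos: [665.9, -120.3, 191.3]
tool_rot: [0.202, -3.126, -0.01]
ft_force: [-5.1, 9.1, -4.4]
opening: 10.7
```

```bash
python3 -c "
from h import *
st();p,t=pinpose(.25,27.6);print(p,t,(p-env.get_obs()['tool_pos'])@N)
b=viewer.camera('scene');b=cv2.cvtColor(b,cv2.COLOR_BGR2GRAY)
for r in range(208,226):print(' '.join('%3d'%v for v in b[r,250:268]))
"
```

```text
24.0833 [ 665.939 -120.328  191.307] [-5.074  9.092 -4.363] [ 2.165  0.949 -0.486] axial -6.838733933072047 10.66704463534752
[ 668.557 -123.683  195.343] 1.7380236142133707 4.994579446073274
 19  23  27  29  43  59  67  58  35  26  23  23  23  31  48  90 126 153
 20  24  23  28  32  26  29  28  23  20  18  28  26  51  89 127 154 161
 21  23  26  28  27  22  26  22  21  22  25  28  48  86 127 154 162 165
 16  23  25  27  27  21  24  19  29  17  28  45  79 117 147 159 165 168
 17  23  21  22  20  25  22  26  16  30  45  70 106 133 148 156 162 167
 24  16  22  23  24  26  23  22  25  40  70 104 127 138 143 149 163 176
 21  20  22  25  26  28  21  26  35  59  91 121 135 138 141 154 178 192
 17  16  24  19  25  30  32  42  54  73  95 118 131 136 141 157 182 192
 22  22  19  25  27  34  51  70  76  77  85 102 123 137 140 148 162 164
 23  23  21  22  32  58  86  99  92  68  63  86 117 138 143 142 152 150
 29  20  16  24  38  78 107 108  80  47  47  74 116 140 143 150 164 174
 33  20  20  20  40  73  99  90  62  40  47  85 120 141 151 166 185 204
 38  25  20  25  39  64  76  60  42  38  63  99 129 143 159 182 200 214
 41  27  27  33  56  71  71  57  49  57  87 117 140 154 172 197 211 214
 42  26  31  57  84 102  99  83  82  92 111 133 157 178 194 211 216 212
 47  32  45  77 107 120 117 113 112 118 130 150 174 193 206 212 211 207
 56  48  66  98 120 126 128 127 124 126 136 160 183 194 210 212 207 202
 75  77  92 111 121 127 127 128 128 130 137 156 181 197 209 208 201 199
```

Request:
carry_out(
  steps=[
    [[-0.05, -0.01, -0.09, 0, 0], [-0.1, -0.02, -0.17, 0, 0], [-0.15, -0.04, -0.26, 0, 0], [-0.19, -0.05, -0.35, 0, 0], [-0.24, -0.06, -0.43, 0, 0], [-0.24, -0.06, -0.43, 0, 0], [-0.24, -0.06, -0.43, 0, 0], [-0.24, -0.06, -0.43, 0, 0], [-0.24, -0.06, -0.43, 0, 0], [-0.24, -0.06, -0.43, 0, 0]],
  ],
)

```text
t: 24.97
tool_pos: [669.2, -119.8, 197.1]
tool_rot: [0.194, -3.13, -0.011]
ft_force: [-3.3, 6.7, -2.7]
opening: 11.0
```

```bash
python3 -c "
from h import *
st();p,t=pinpose(.25,32.6);print(p,t,(p-env.get_obs()['tool_pos'])@N)
sweep(.25,32.6,[.14,.03,-.08,-.19,-.3,-.19,-.08,.03,.14,.25],32.6+np.arange(1,11)*.2)
b=viewer.camera('scene');b=cv2.cvtColor(b,cv2.COLOR_BGR2GRAY)
for r in range(208,226):print(' '.join('%3d'%v for v in b[r,250:268]))
"
```

```text
24.9667 [ 669.163 -119.798  197.07 ] [-3.321  6.715 -2.726] [ 1.612  0.429 -0.335] axial -4.409532579500162 10.970462984156201
[ 671.039 -123.981  199.673] 1.7380236142133707 3.43494442845757
[0.01, -0.17, -0.00, 0.13, 0], [0.03, -0.33, -0.01, 0.25, 0], [0.08, -0.49, -0.03, 0.38, 0], [0.13, -0.64, -0.06, 0.51, 0], [0.20, -0.79, -0.10, 0.63, 0], [0.11, -0.65, -0.09, 0.51, 0], [0.04, -0.50, -0.10, 0.38, 0], [-0.02, -0.35, -0.12, 0.25, 0], [-0.07, -0.19, -0.14, 0.13, 0], [-0.10, -0.03, -0.17, 0.00, 0], 
 22  25  27  26  29  33  31  26  25  26  23  27  41  70 109 140 157 165
 20  30  25  24  26  27  24  24  21  28  24  36  69 109 141 158 164 162
 24  26  23  26  26  25  26  20  28  21  36  64 104 139 159 165 164 165
 21  22  23  22  22  19  24  24  26  38  58  96 128 148 158 164 164 166
 18  19  22  20  24  24  24  22  32  58  92 121 137 146 151 154 159 167
 11  22  22  25  28  25  25  27  46  78 111 133 138 139 142 150 160 173
 22  23  21  24  28  28  33  43  61  89 117 128 136 139 141 153 177 188
 22  24  19  21  31  44  51  60  72  85 102 117 130 138 142 157 182 189
 22  19  21  30  57  77  86  83  72  70  83 101 123 137 141 148 168 172
 20  18  20  36  72 105 108  92  59  47  61  85 118 137 142 143 157 160
 25  21  18  37  70  99  95  73  43  36  47  78 116 137 142 148 161 177
 24  20  23  33  56  73  64  47  29  35  50  82 119 139 151 161 181 202
 26  22  30  43  60  60  49  38  32  40  61 100 129 145 157 181 200 213
 29  22  38  64  85  79  66  52  45  61  87 119 138 150 172 196 212 213
 26  32  57  89 109 106  99  84  81  94 114 134 148 163 193 209 213 215
 40  49  78 108 121 122 120 112 112 118 130 151 163 180 202 213 214 211
 67  78 100 120 126 126 126 123 123 127 139 161 182 190 206 212 211 207
105 107 112 119 123 127 128 130 126 129 147 169 185 197 210 212 208 203
```

Request:
carry_out(
  steps=[
    [[-0.17, -0.04, -0.3, 0, 0], [-0.34, -0.09, -0.61, 0, 0], [-0.51, -0.13, -0.91, 0, 0], [-0.68, -0.17, -1.21, 0, 0], [-0.85, -0.22, -1.52, 0, 0], [-1.02, -0.26, -1.82, 0, 0], [-1.19, -0.3, -2.12, 0, 0], [-1.36, -0.35, -2.42, 0, 0], [-1.53, -0.39, -2.73, 0, 0], [-1.7, -0.43, -3.03, 0, 0]],
  ],
)

```text
t: 25.85
tool_pos: [688.6, -125.3, 230.3]
tool_rot: [-0.192, 3.136, -0.0]
ft_force: [0.1, 0.3, -1.3]
opening: 10.8
```

Request:
carry_out(
  steps=[
    [[-0.1, -0.03, -0.2, 0, 0], [-0.2, -0.05, -0.5, 0, 0], [-0.2, -0.05, -0.9, 0, 0], [-0.2, -0.05, -1.3, 0, 0], [-0.2, -0.05, -1.7, 0, 0], [-0.2, -0.05, -2.1, 0, 0], [-0.2, -0.05, -2.5, 0, 0], [-0.2, -0.05, -2.9, 0, 0], [-0.2, -0.05, -3.2, 0, 0], [-0.2, -0.05, -3.2, 0, 0]],
  ],
)

```text
t: 26.68
tool_pos: [690.7, -125.5, 262.9]
tool_rot: [-0.192, 3.135, -0.0]
ft_force: [-0.6, 0.8, -0.7]
opening: 10.5
```

```bash
python3 -c "
from h import *
st()
im=viewer.camera('scene')
a=cv2.resize(im[150:250,205:305],None,fx=5,fy=5,interpolation=cv2.INTER_CUBIC);cv2.imwrite('pics/pin.png',a)"
```

```text
26.6833 [ 690.67  -125.491  262.939] [-0.643  0.828 -0.684] [ 0.044 -0.012  0.016] axial -0.9603184248616412 10.477583573343773
```

View pics/pin.png

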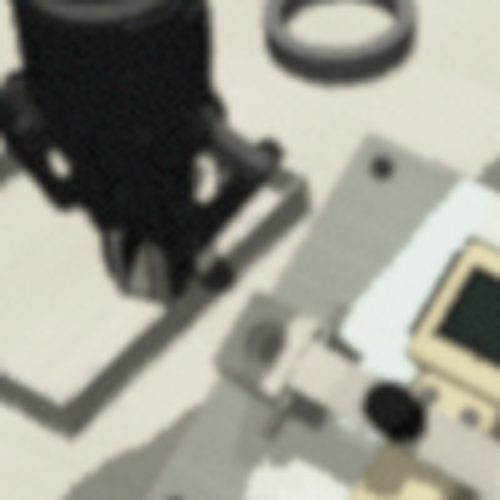

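Request:
carry_out(
  steps=[
    [[1.5, -1.3, 0, 0, 0], [3.8, -3.4, 0, 0, 0], [6.3, -5.7, 0, 0, 0], [8.8, -8, 0, 0, 0], [11.4, -10.3, 0, 0, 0], [14, -12.7, 0, 0, 0], [16.5, -15, 0, 0, 0], [18.8, -17.1, 0, 0, 0], [20.3, -18.4, 0, 0, 0], [20.8, -18.9, 0, 0, 0]],
  ],
)

```text
t: 27.57
tool_pos: [504.8, -340.5, 262.1]
tool_rot: [0.187, -3.135, 0.001]
ft_force: [-0.2, 0.6, -1.4]
opening: 10.4
```

Request:
carry_out(
  steps=[
    [[0, 0, 1.5, 0, 0], [0, 0, 3.5, 0, 0], [0, 0, 6, 0, 0], [0, 0, 8.5, 0, 0], [0, 0, 11, 0, 0], [0, 0, 13.5, 0, 0], [0, 0, 15.5, 0, 0], [0, 0, 17, 0, 0], [0, 0, 18, 0, 0], [0, 0, 18.5, 0, 0]],
  ],
)

```text
t: 28.4
tool_pos: [506.7, -337.4, 75.2]
tool_rot: [0.193, -3.134, -0.003]
ft_force: [0.1, 0.1, -1.8]
opening: 10.7
```

```bash
python3 -c "
from h import *
st()
for p in [(391,128),(396,118)]:print('bottle',onz('top',p,90),onz('top',p,175))
print('scene base',onz('scene',(181,262),0))
"
```

```text
28.4 [ 506.744 -337.445   75.206] [ 0.071  0.071 -1.829] [-0.032 -0.072 -0.037] axial -1.5534548889492144 10.69908399910452
bottle [ 704.431 -306.91    90.   ] [ 672.314 -286.458  175.   ]
bottle [ 739.298 -329.896   90.   ] [ 704.812 -307.882  175.   ]
scene base [ 728.981 -309.306    0.   ]
```

Request:
carry_out(
  steps=[
    [[0, 0, 0.8, 0, 0], [0, 0, 1.6, 0, 0], [0, 0, 2.2, 0, 0], [-0.1, 0, 2.6, 0, 0], [-0.4, 0, 3.0, 0, 0], [-0.8, 0, 3.4, 0, 0], [-1.2, 0, 3.8, 0, 0], [-1.7, 0, 4.2, 0, 0], [-2.1, 0, 4.5, 0, 0], [-2.1, 0, 4.5, 0, 0]],
  ],
)

```text
t: 29.23
tool_pos: [529.1, -336.2, 33.0]
tool_rot: [-0.192, 3.134, -0.002]
ft_force: [0.2, 1.3, 5.4]
opening: 10.7
```

```bash
python3 -c "
from h import *
st()"
```

```text
29.2333 [ 529.094 -336.198   33.025] [0.236 1.294 5.355] [ 0.164  0.282 -0.037] axial 4.6773673481801 10.722108295037458
```

Request:
carry_out(
  steps=[
    [[-0.3, 0, 0.3, 0, 0], [-0.6, 0, 0.6, 0, 0], [-0.6, 0, 0.6, 0, 1.2], [-0.6, 0, 0.6, 0, 1.5], [-0.6, 0, 0.6, 0, 2.0], [-0.6, 0, 0.6, 0, 2.6], [-0.6, 0, 0.6, 0, 3.4], [-0.6, 0, 0.6, 0, 4.5], [-0.6, 0, 0.6, 0, 5.5], [-0.6, 0, 0.6, 0, 6.0]],
  ],
)

```text
t: 30.07
tool_pos: [533.8, -335.1, 26.0]
tool_rot: [-0.192, 3.136, 0.0]
ft_force: [-0.1, -1.0, 0.1]
opening: 60.1
```

Request:
carry_out(
  steps=[
    [[-0.6, 0, 0, 0, 6], [-0.6, 0, -1, 0, 6], [-0.6, 0, -3, 0, 6], [-0.6, 0, -6, 0, 6], [-0.6, 0, -9, 0, 6], [-0.6, 0, -12, 0, 6], [-0.6, 0, -15, 0, 6], [-0.6, 0, -18, 0, 6], [-0.6, 0, -20, 0, 6], [-0.6, 0, -21, 0, 6]],
  ],
)

```text
t: 30.9
tool_pos: [540.8, -334.8, 240.5]
tool_rot: [-0.192, 3.131, -0.005]
ft_force: [0.1, 0.2, 0.3]
opening: 59.9
```

```bash
python3 - <<'E'
from h import *
st();o=env.get_obs();print(o["tool_rot"])
a=cv2.imread('pics/scene0.png').astype(int);im=viewer.camera('scene');cv2.imwrite('pics/scene20.png',im);b=im.astype(int)
m=(np.abs(a-b).max(2)>45).astype(np.uint8)
sub=m[165:240,170:272]
n,l,s,c=cv2.connectedComponentsWithStats(sub)
for i in range(1,n):
    if s[i,4]>12:
        print(s[i],onz('scene',(c[i][0]+170,c[i][1]+165),12),im[int(c[i][1])+165,int(c[i][0])+170])
# knob: dark blob in dock region
for nm,(x0,y0,w,h) in (("scene",(262,210,45,45)),):
    g=im[y0:y0+h,x0:x0+w].max(2);n,l,s,c=cv2.connectedComponentsWithStats((g<50).astype(np.uint8))
    for i in range(1,n):
        if s[i,4]>20:print(nm,s[i],c[i]+[x0,y0])
for q in [dk(-10,5,74),dk(-10,5,88)]:print(q,pix("scene",q),pix("top",q))
E
```

```text
30.9 [ 540.768 -334.755  240.52 ] [0.129 0.221 0.267] [-0.028 -0.027  0.025] axial 0.28207348287853395 59.85467159816708
[-0.192  3.131 -0.005]
[ 72   0  30  22 379] [ 348.159 -305.393   12.   ] [122 133 135]
[  21   11   68   38 1353] [ 478.853 -360.75    12.   ] [112 120 123]
[ 77  38  13  25 116] [ 509.141 -223.537   12.   ] [179 195 199]
[88 50  4  7 16] [ 505.42  -207.149   12.   ] [74 81 81]
scene [32  0 13 12 65] [300.446 214.969]
scene [17 18 10 10 79] [283.646 232.342]
[645.338 -37.008 184.584] [[283.611 232.204]] [[314.668 142.666]]
[652.288 -37.842 196.708] [[281.498 230.561]] [[314.656 139.222]]
```

```bash
cat >> h.py <<'E'
def push(q,extra=0):
    K=dk(-10,-92,74)+97*(np.cos(q)*Y+np.sin(q)*U)
    t=-np.sin(q)*Y+np.cos(q)*U
    return K+np.cos(q)*28*A+np.sin(q)*26.5*Y-5*Z-extra*t
E
python3 - <<'E'
from h import *
th=1.4513
# commanded now: 
c=np.array([690.7,-126,262]); 
x=np.array([-np.sin(1.70),np.cos(1.70),0]);y=np.array([np.cos(1.70),np.sin(1.70),0])
c=c+208*x-189*y-185*Z; c=c-21*x-45*Z; c=c-6*x-6*Z; c=c-6*x+210*Z;print("cmd",c)
s=push(0,15)+60*Z;print(push(0),push(1.55))
rel(c,1.70,[(s,th)])
rel(s,th,[(push(0,15),th),(push(0,5),th)])
qs=np.r_[np.linspace(.05,.8,10)];print()
rel(push(0,5),th,[(push(q),th) for q in qs]);print()
rel(push(.8),th,[(push(q),th) for q in np.linspace(.88,1.6,10)])
E
```

```text
cmd [ 541.51  -335.972  236.   ]
[673.139 -40.346 179.584] [570.696  40.935 228.074]
[-18.12, 27.30, 0.39, 0.25
[0.00, 0.00, 6.00, 0.00
[0.87, 0.00, 5.50, 0.00

[0.86, -0.12, -0.49, 0.00
[1.57, -0.27, -0.89, 0.00
[2.30, -0.34, -1.29, 0.00
[3.04, -0.35, -1.68, 0.00
[3.78, -0.29, -2.06, 0.00
[4.51, -0.16, -2.43, 0.00
[5.24, 0.05, -2.79, 0.00
[5.95, 0.31, -3.12, 0.00
[6.64, 0.65, -3.44, 0.00
[7.31, 1.04, -3.73, 0.00

[0.62, 0.44, -0.26, 0.00
[1.20, 0.93, -0.49, 0.00
[1.75, 1.46, -0.70, 0.00
[2.27, 2.05, -0.89, 0.00
[2.74, 2.67, -1.04, 0.00
[3.17, 3.34, -1.17, 0.00
[3.55, 4.04, -1.26, 0.00
[3.89, 4.77, -1.33, 0.00
[4.17, 5.52, -1.36, 0.00
[4.40, 6.29, -1.37, 0.00
```

Request:
carry_out(
  steps=[
    [[-1.8, 2.7, 0, 0.03, 0], [-3.6, 5.5, 0, 0.05, 0], [-5.4, 8.2, 0, 0.08, 0], [-7.2, 10.9, 0, 0.1, 0], [-9.1, 13.7, 0, 0.13, 0], [-10.9, 16.4, 0.1, 0.15, 0], [-12.7, 19.1, 0.2, 0.18, 0], [-14.5, 21.8, 0.3, 0.2, 0], [-16.6, 25, 0.4, 0.23, 0], [-18.1, 27.3, 0.4, 0.25, 0]],
  ],
)

```text
t: 31.78
tool_pos: [686.6, -38.5, 229.9]
tool_rot: [-0.201, -3.133, -0.001]
ft_force: [0.7, -0.6, 0.1]
opening: -0.1
```

Request:
carry_out(
  steps=[
    [[0, 0, 0, 0, 0], [0, 0, 1, 0, 0], [0, 0, 2, 0, 0], [0, 0, 3, 0, 0], [0, 0, 4, 0, 0], [0, 0, 5, 0, 0], [0, 0, 5.7, 0, 0], [0, 0, 6, 0, 0], [0.4, 0, 5.75, 0, 0], [0.87, 0, 5.5, 0, 0]],
  ],
)

```text
t: 32.62
tool_pos: [677.2, -40.4, 177.0]
tool_rot: [-0.201, -3.135, -0.0]
ft_force: [-0.5, 0.4, 1.4]
opening: 0.1
```

```bash
python3 - <<'E'
from h import *
st();print(push(0,5))
im=viewer.camera('scene');x0,y0,w,h=262,210,45,45
g=im[y0:y0+h,x0:x0+w]
E
```

```text
32.6167 [677.243 -40.371 177.005] [-0.548  0.434  1.42 ] [0.038 0.048 0.015] axial 0.9312685794599895 0.13602587465668486
[677.438 -40.862 177.084]
```

Perfectly on target; push the keeper round.

Request:
carry_out(
  steps=[
    [[0.86, -0.12, -0.49, 0, 0], [1.57, -0.27, -0.89, 0, 0], [2.3, -0.34, -1.29, 0, 0], [3.04, -0.35, -1.68, 0, 0], [3.78, -0.29, -2.06, 0, 0], [4.51, -0.16, -2.43, 0, 0], [5.24, 0.05, -2.79, 0, 0], [5.95, 0.31, -3.12, 0, 0], [6.64, 0.65, -3.44, 0, 0], [7.31, 1.04, -3.73, 0, 0]],
  ],
)

```text
t: 33.5
tool_pos: [607.8, -21.0, 217.0]
tool_rot: [0.201, 3.128, -0.001]
ft_force: [9.0, 0.4, 3.4]
opening: -0.1
```

```bash
cat >> h.py <<'E'
def dark(x0,y0,w,h,th=50,mn=20,n="scene"):
    im=viewer.camera(n);g=im[y0:y0+h,x0:x0+w].max(2);k,l,s,c=cv2.connectedComponentsWithStats((g<th).astype(np.uint8))
    for i in range(1,k):
        if s[i,4]>mn:print(n,s[i],c[i]+[x0,y0])
E
python3 - <<'E'
from h import *
st();print(push(.8))
for q in(0,.4,.6,.8,1):print(q,pix("scene",dk(-10,-92,74)+97*(np.cos(q)*Y+np.sin(q)*U)))
dark(265,150,90,100)
E
```

```text
33.5 [607.838 -20.953 216.997] [8.96  0.433 3.366] [-0.016 -1.842 -0.118] axial 7.337287682071161 -0.09780797704275276
[606.118 -21.814 214.376]
0 [[283.611 232.204]]
0.4 [[294.777 219.341]]
0.6 [[301.861 214.658]]
0.8 [[309.624 211.381]]
1 [[317.793 209.638]]
scene [   8    1   45   73 1695] [296.746 182.619]
scene [57 67  7 13 40] [324.7   222.975]
```

Request:
carry_out(
  steps=[
    [[0.62, 0.44, -0.26, 0, 0], [1.2, 0.93, -0.49, 0, 0], [1.75, 1.46, -0.7, 0, 0], [2.27, 2.05, -0.89, 0, 0], [2.74, 2.67, -1.04, 0, 0], [3.17, 3.34, -1.17, 0, 0], [3.55, 4.04, -1.26, 0, 0], [3.89, 4.77, -1.33, 0, 0], [4.17, 5.52, -1.36, 0, 0], [4.4, 6.29, -1.37, 0, 0]],
  ],
)

```text
t: 34.38
tool_pos: [570.4, 48.0, 227.9]
tool_rot: [-0.201, -3.135, 0.001]
ft_force: [1.5, -3.4, 0.7]
opening: -0.0
```

Request:
carry_out(
  steps=[
    [[0, 0, 0, 0, 0], [0, 0, 0, 0, 0], [0, -0.5, -0.2, 0, 0], [0, -1, -1, 0, 0], [0, -2, -3, 0, 0], [0, -3.5, -5, 0, 0], [0, -5.5, -7, 0, 2], [0, -7.5, -8, 0, 5], [0, -9.5, -8, 0, 6.5], [0, -11, -8, 0, 6.5]],
  ],
)

```text
t: 35.22
tool_pos: [556.7, -63.7, 309.6]
tool_rot: [0.202, 3.133, -0.0]
ft_force: [0.3, -0.2, -0.9]
opening: 48.3
```

```bash
python3 - <<'E'
from h import *
st();print(push(1.6))
for q in(1.2,1.4,1.5,1.6,1.7):print(q,pix("scene",dk(-10,-92,74)+97*(np.cos(q)*Y+np.sin(q)*U)),pix("top",dk(-10,-92,74)+97*(np.cos(q)*Y+np.sin(q)*U)))
dark(300,180,90,70,mn=12)
E
```

```text
35.2167 [556.731 -63.661 309.632] [ 0.276 -0.249 -0.902] [-0.004  0.03   0.063] axial -0.6291759612523464 48.25344615669215
[569.903  45.92  228.063]
1.2 [[326.077 209.508]] [[293.465 162.143]]
1.4 [[334.173 211.022]] [[287.118 163.272]]
1.5 [[338.054 212.389]] [[283.867 163.511]]
1.6 [[341.774 214.153]] [[280.614 163.526]]
1.7 [[345.294 216.3  ]] [[277.397 163.318]]
scene [  0  24  16  20 199] [305.98  213.769]
scene [38 30 10 11 75] [342.52  214.813]
scene [19 37 10 17 60] [323.467 225.05 ]
scene [71 40 19 12 86] [381.105 224.36 ]
```

```bash
python3 - <<'E'
from h import *
def onplane(n,p,h):
    c,d=ray(n,p);s=((C+h*N-c)@N)/(d@N);q=c+s*d-C;return np.array([q@U,q@Y,q@N])
S=lambda x,y:(230+x/5,175+y/5); T=lambda x,y:(260+x/6.5,125+y/6.5)
for nm,p in dict(lowL=(190,432),lowR=(263,478),headTL=(350,115),headTR=(476,185),headBL=(288,213),headBR=(410,285)).items():print(nm,onplane("scene",S(*p),36))
for nm,p in dict(hBL=(268,312),hBR=(420,312),hTL=(270,222),hTR=(420,222),lowL=(303,80),lowR=(393,80)).items():print("top",nm,onplane("top",T(*p),36))
# screen dark blob in current scene
print("screen now",onplane("scene",(305.98,213.77),36))
im=viewer.camera("scene");hsv=cv2.cvtColor(im,cv2.COLOR_BGR2HSV)
m=cv2.inRange(hsv,(15,45,80),(35,255,255));m[:190]=0;m[280:]=0;m[:,:260]=0;m[:,335:]=0
k,l,s,c=cv2.connectedComponentsWithStats(m)
for i in range(1,k):
    if s[i,4]>15:print(s[i],c[i])
E
```

```text
lowL [-84.457  19.109  35.998]
lowR [-85.53  -24.472  35.998]
headTL [82.942 31.61  35.998]
headTR [ 80.325 -42.716  35.998]
headBL [27.428 33.329 35.998]
headBR [ 24.603 -39.308  35.998]
top hBL [ 87.801 -34.399  35.998]
top hBR [86.718 36.919 35.998]
top hTL [ 25.768 -35.95   35.998]
top hTR [24.628 36.925 35.998]
top lowL [-81.946 -23.303  35.998]
top lowR [-82.71   23.033  35.998]
screen now [55.851 -2.798 35.998]
[ 268  198   58   74 1412] [295.714 235.425]
```

```bash
python3 - <<'E'
from h import *
th=1.4513
y=np.array([np.cos(th),np.sin(th),0])
c=push(1.6)-110*y+80*Z;print(c,env.get_obs()["tool_pos"])
g=dk(2,-1.5,18)-11*Z;print("g",g)
rel(c,th,[(g+80*Z,th),(g,th)])
E
```

```text
[556.79  -63.295 308.063] [556.434 -64.137 308.738]
g [607.995 -25.977 131.088]
[-4.64, 4.32, 9.70, 0.00
[-4.64, 4.32, 17.70, 0.00
```

Request:
carry_out(
  steps=[
    [[-0.8, 0.7, 1.2, 0, 6.8], [-1.8, 1.6, 3, 0, 6.8], [-2.8, 2.6, 5, 0, 6.8], [-3.7, 3.5, 7, 0, 6.8], [-4.4, 4.1, 8.8, 0, 6.8], [-4.64, 4.32, 9.7, 0, 6.8], [-4.64, 4.32, 11, 0, 6.8], [-4.64, 4.32, 12.5, 0, 6.8], [-4.64, 4.32, 13.5, 0, 6.8], [-4.64, 4.32, 14, 0, 6.8]],
  ],
)

```text
t: 36.15
tool_pos: [607.6, -24.2, 166.2]
tool_rot: [-0.2, -3.133, -0.0]
ft_force: [-0.6, 0.3, -0.1]
opening: 68.2
```

Request:
carry_out(
  steps=[
    [[0, 0, 0.7, 0, 6.8], [0, 0, 1.4, 0, 6.8], [0, 0, 2.1, 0, 6.8], [0, 0, 2.8, 0, 6.8], [0, 0, 3.3, 0, 6.8], [0, 0, 3.6, 0, 6.8], [0, 0, 3.7, 0, 6.2], [0, 0, 3.7, 0, 5.8], [0, 0, 3.7, 0, 5.5], [0, 0, 3.7, 0, 5.3]],
  ],
)

```text
t: 36.98
tool_pos: [613.2, -26.3, 134.2]
tool_rot: [0.201, 3.124, -0.004]
ft_force: [11.9, -4.3, 4.7]
opening: 53.5
```

```bash
python3 - <<'E'
from h import *
st()
E
```

```text
36.9833 [613.179 -26.323 134.202] [11.854 -4.262  4.662] [-1.063 -1.946  0.168] axial 10.175722823392388 53.48984976156111
```

Request:
carry_out(
  steps=[
    [[-0.4, 0, -0.1, 0, 5.6], [-0.8, 0, -0.1, 0, 5.6], [-1.0, 0, 0, 0, 5.4], [-1.0, 0, 0, 0, 5.2], [-1.0, 0, 0, 0, 5.0], [-1.0, 0, 0, 0, 4.8], [-1.0, 0, 0, 0, 4.6], [-1.0, 0, 0, 0, 4.4], [-1.0, 0, 0, 0, 4.2], [-1.0, 0, 0, 0, 4.0]],
  ],
)

```text
t: 37.82
tool_pos: [617.8, -26.5, 131.2]
tool_rot: [-0.201, -3.135, 0.002]
ft_force: [-1.4, -3.3, 2.9]
opening: 45.0
```

```bash
python3 - <<'E'
from h import *
st()
E
```

```text
37.8167 [617.847 -26.463 131.159] [-1.44  -3.259  2.882] [-1.012  0.527  0.038] axial 1.9751780009724733 45.003612452186196
```

Request:
carry_out(
  steps=[
    [[0, 0, 0, 0, 3], [-0.1, 0, -0.17, 0, 3], [-0.3, 0, -0.5, 0, 3], [-0.6, 0, -1.0, 0, 3], [-1.0, 0, -1.7, 0, 3], [-1.4, 0, -2.4, 0, 3], [-1.8, 0, -3.1, 0, 3], [-2.2, 0, -3.8, 0, 3], [-2.6, 0, -4.5, 0, 3], [-3, 0, -5.2, 0, 3]],
  ],
)

```text
t: 38.65
tool_pos: [649.2, -29.7, 184.3]
tool_rot: [0.2, 3.133, 0.001]
ft_force: [-0.6, 0.2, -4.2]
opening: 45.0
```

```bash
python3 - <<'E'
from h import *
st()
im=viewer.camera("scene");cv2.imwrite("pics/m1.png",im);hsv=cv2.cvtColor(im,cv2.COLOR_BGR2HSV)
m=cv2.inRange(hsv,(15,45,60),(35,255,255));m[:120]=0;m[290:]=0;m[:,:240]=0;m[:,360:]=0
k,l,s,c=cv2.connectedComponentsWithStats(m)
for i in range(1,k):
    if s[i,4]>15:print(s[i],c[i])
g=env.get_obs()["tool_pos"]
# predicted meter centre if rigid 60mm lift
for d in(0,55,60):print(d,pix("scene",dk(-85,-1.5,36)+d*N),pix("scene",dk(88,-1.5,36)+d*N))
E
```

```text
38.65 [649.177 -29.665 184.285] [-0.56   0.185 -4.19 ] [ 0.008 -0.065  0.002] axial -3.9176836224633185 45.03745970759877
[248 120  38  39 424] [267.726 136.557]
[287 141  14  17  54] [294.63  149.796]
[263 163  37  17 189] [282.09 174.19]
[300 194  20  31 197] [310.503 205.65 ]
[258 214  34  54 719] [278.832 241.779]
0 [[274.838 265.727]] [[312.378 201.9  ]]
55 [[265.986 260.79 ]] [[305.508 194.081]]
60 [[265.139 260.317]] [[304.852 193.334]]
```

Request:
carry_out(
  steps=[
    [[0, 0, -2, 0, 3], [0, 0, -5, 0, 3], [0, 0, -8, 0, 3], [0, 0, -11, 0, 3], [0, 0, -13, 0, 3], [0.5, 0.8, -13.7, 0, 3], [1.5, 2.4, -13.7, 0, 3], [2.8, 4.5, -13.7, 0, 3], [4.4, 7, -13.7, 0, 3], [6, 9.5, -13.7, 0, 3]],
  ],
)

```text
t: 39.53
tool_pos: [600.0, 73.3, 319.1]
tool_rot: [-0.202, -3.134, -0.001]
ft_force: [0.8, 0.8, -4.0]
opening: 44.8
```

Request:
carry_out(
  steps=[
    [[1.7, 2.8, 0, -0.01, 3], [3.6, 5.8, 0, -0.03, 3], [5.6, 9, 0, -0.05, 3], [7.6, 12.2, 0, -0.07, 3], [9.6, 15.4, 0, -0.09, 3], [11.6, 18.6, 0, -0.11, 3], [13.5, 21.6, 0, -0.12, 3], [15, 24, 0, -0.12, 3], [16.1, 25.8, 0, -0.12, 3], [16.6, 26.6, 0, -0.12, 3]],
  ],
)

```text
t: 40.37
tool_pos: [467.8, 360.1, 319.1]
tool_rot: [-0.007, -3.14, -0.001]
ft_force: [1.2, -0.4, -3.9]
opening: 45.4
```

Request:
carry_out(
  steps=[
    [[0, 0, 1.5, 0, 3], [0, 0, 4, 0, 3], [0, 0, 7, 0, 3], [0, 0, 10, 0, 3], [0, 0, 13, 0, 3], [0, 0, 16, 0, 3], [0, 0, 18.5, 0, 3], [0, 0, 20.5, 0, 3], [0, 0, 22, 0, 3], [0, 0, 22.5, 0, 3]],
  ],
)

```text
t: 41.2
tool_pos: [468.2, 355.6, 91.5]
tool_rot: [-0.013, -3.138, 0.005]
ft_force: [0.8, -0.1, -4.2]
opening: 44.7
```

```bash
python3 - <<'E'
from h import *
st();o=env.get_obs();print(o["tool_rot"]);T=o["tool_pos"]
im=viewer.camera("top");cv2.imwrite("pics/m2t.png",im)
for n in("top","scene"):
    im=viewer.camera(n);hsv=cv2.cvtColor(im,cv2.COLOR_BGR2HSV)
    p=pix(n,T)[0].astype(int);m=cv2.inRange(hsv,(15,45,60),(35,255,255))
    x0,y0=p-60;k,l,s,c=cv2.connectedComponentsWithStats(m[y0:y0+120,x0:x0+120])
    for i in range(1,k):
        if s[i,4]>15:print(n,s[i][:2]+[x0,y0],s[i][2:],c[i]+[x0,y0])
    e=lambda u,v,w,b:T+[0,0,5]+(u+7)*np.array([-np.cos(b),0,np.sin(b)])+v*np.array([0,1,0])+w*np.array([np.sin(b),0,np.cos(b)])
    for b in(.52,.3):print(n,b,*[pix(n,e(u,v,18,b))[0].round() for u,v in((-87,23),(-87,-23),(88,38),(88,-38))])
E
```

```text
41.2 [468.179 355.63   91.508] [ 0.839 -0.138 -4.245] [-0.029 -0.056 -0.038] axial -3.251244836979818 44.67683674419144
[-0.013 -3.138  0.005]
top [143 155] [24 25 66] [153.788 166.561]
top [168 185] [ 25  27 110] [182.518 200.464]
top [196 195] [ 14  12 116] [203.405 199.681]
top [193 213] [ 8 12 29] [196.897 218.966]
top [201 217] [11 20 95] [206.611 223.821]
top [212 234] [ 7  9 23] [214.087 238.957]
top [217 243] [20 23 76] [226.289 253.737]
top [195 261] [ 9 13 28] [198.536 267.   ]
top [237 263] [11 12 31] [241.484 269.806]
top 0.52 [196. 195.] [209. 193.] [184. 237.] [209. 235.]
top 0.3 [194. 193.] [208. 191.] [186. 242.] [211. 239.]
scene [470 207] [ 36  16 146] [485.849 216.603]
scene [445 214] [ 7 12 21] [447.952 220.095]
scene [444 249] [ 35  52 634] [463.426 269.145]
scene [485 250] [ 3  8 18] [485.944 253.278]
scene 0.52 [463. 301.] [444. 293.] [495. 234.] [464. 223.]
scene 0.3 [465. 298.] [445. 290.] [494. 236.] [464. 225.]
```

Request:
carry_out(
  steps=[
    [[0, 0, 1, 0, 3], [0, 0, 2, 0, 3], [0, 0, 3, 0, 3], [0, 0, 3.7, 0, 3], [0, 0, 4.2, 0, 3], [0.25, 0, 4.45, 0, 3], [0.46, 0, 4.73, 0, 3], [0.66, 0, 5.02, 0, 3], [0.87, 0, 5.31, 0, 3], [0.87, 0, 5.31, 0, 3]],
  ],
)

```text
t: 42.18
tool_pos: [460.9, 357.4, 43.0]
tool_rot: [0.012, 3.141, 0.002]
ft_force: [-4.1, -1.5, 7.0]
opening: 45.0
```

```bash
python3 - <<'E'
from h import *
st()
E
```

```text
42.1833 [460.907 357.382  43.024] [-4.111 -1.502  6.971] [-0.452  0.352 -0.11 ] axial 4.085978132124077 44.99721261683081
```

Request:
carry_out(
  steps=[
    [[0.18, 0, 0.3, 0, 3], [0.36, 0, 0.61, 0, 3], [0.51, 0, 0.93, 0, 3], [0.66, 0, 1.25, 0, 3], [0.78, 0, 1.58, 0, 3], [0.9, 0, 1.91, 0, 3], [1.0, 0, 2.25, 0, 3], [1.09, 0, 2.55, 0, 3], [1.09, 0, 2.7, 0, 3], [1.09, 0, 2.75, 0, 3]],
  ],
)

```text
t: 43.02
tool_pos: [450.0, 357.4, 14.2]
tool_rot: [-0.012, -3.141, -0.001]
ft_force: [-3.7, 1.7, 4.7]
opening: 44.6
```

```bash
python3 - <<'E'
from h import *
st();T=env.get_obs()["tool_pos"]
n="scene";im=viewer.camera(n);hsv=cv2.cvtColor(im,cv2.COLOR_BGR2HSV);m=cv2.inRange(hsv,(15,45,60),(35,255,255))
p=pix(n,T)[0].astype(int);x0,y0=p-60;k,l,s,c=cv2.connectedComponentsWithStats(m[y0:y0+120,x0:x0+120])
for i in range(1,k):
    if s[i,4]>15:print(n,s[i][:2]+[x0,y0],s[i][2:],c[i]+[x0,y0])
for b in(0,.15):
    G=np.array([527-79*np.cos(b)+18*np.sin(b),T[1],3+79*np.sin(b)+18*np.cos(b)])
    e=lambda u,v,w:G+(u+8)*np.array([-np.cos(b),0,np.sin(b)])+v*np.array([0,1,0])+w*np.array([np.sin(b),0,np.cos(b)])
    print(b,*[pix(n,e(*q))[0].round() for q in((-87,23,18),(-87,-23,18),(88,38,18),(88,-38,18),(20,-38,18))])
E
```

```text
43.0167 [449.979 357.374  14.239] [-3.736  1.664  4.686] [0.263 0.262 0.029] axial 2.1039266614253087 44.63695105339564
scene [445 221] [ 8 12 31] [447.806 226.29 ]
scene [462 221] [ 36  21 143] [477.671 234.762]
scene [483 221] [12  6 36] [488.528 223.639]
scene [442 265] [ 31  42 593] [459.143 283.189]
scene [478 266] [ 5  5 17] [480.059 267.824]
0 [463. 303.] [444. 295.] [487. 254.] [458. 243.] [451. 261.]
0.15 [462. 304.] [444. 297.] [489. 250.] [460. 239.] [452. 259.]
```

Request:
carry_out(
  steps=[
    [[0, 0, 0.1, 0, 3], [0, 0, 0.1, 0, 4.4], [0, 0, 0.1, 0, 4.6], [0, 0, 0.1, 0, 4.8], [0, 0, 0.1, 0, 5.0], [0, 0, 0.1, 0, 5.4], [0, 0, 0.1, 0, 5.8], [0, 0, 0.1, 0, 6.2], [0, 0, 0.1, 0, 6.4], [0, 0, 0, 0, 6.4]],
  ],
)

```text
t: 43.9
tool_pos: [450.1, 357.0, 14.2]
tool_rot: [-0.012, -3.141, 0.0]
ft_force: [0.1, -0.8, 0.3]
opening: 64.0
```

Request:
carry_out(
  steps=[
    [[0, 0, -0.5, 0, 6.4], [0, 0, -1.5, 0, 6.4], [0, 0, -3, 0, 6.4], [0, 0, -6, 0, 6.4], [0, 0, -9, 0, 6.4], [0, 0, -13, 0, 6.4], [0, 0, -17, 0, 6.4], [0, 0, -21, 0, 6.4], [0, 0, -24, 0, 6.4], [0, 0, -26, 0, 6.4]],
  ],
)

```text
t: 44.73
tool_pos: [450.5, 357.4, 279.8]
tool_rot: [0.012, 3.137, 0.006]
ft_force: [0.3, -0.1, -0.2]
opening: 64.0
```

Request:
carry_out(
  steps=[
    [[3, 1, 0, 0, 6.4], [6, 2, 0, 0, 6.4], [9, 3, 0, 0, 6.4], [12, 4, 0, 0, 6.4], [15, 5, 0, 0, 6.4], [18, 6, 0, 0, 6.4], [20, 7, 0, 0, 6.4], [22, 8, 0, 0, 6.4], [23, 8, 0, 0, 6.4], [23, 8, 0, 0, 6.4]],
  ],
)

```text
t: 45.57
tool_pos: [219.2, 439.0, 275.5]
tool_rot: [0.008, 3.141, 0.001]
ft_force: [0.7, -0.2, 0.7]
opening: 64.2
```

```bash
python3 - <<'E'
from h import *
st()
n="scene";im=viewer.camera(n);cv2.imwrite("pics/end_s.png",im);t=viewer.camera("top");cv2.imwrite("pics/end_t.png",t)
for n,im,(x0,y0,w,h) in(("scene",im,(405,190,110,150)),("top",t,(165,175,95,110))):
    hsv=cv2.cvtColor(im,cv2.COLOR_BGR2HSV);m=cv2.inRange(hsv,(15,45,60),(35,255,255))[y0:y0+h,x0:x0+w]
    k,l,s,c=cv2.connectedComponentsWithStats(m)
    for i in range(1,k):
        if s[i,4]>40:
            ys,xs=np.where(l==i);hull=cv2.convexHull(np.c_[xs+x0,ys+y0].astype(np.int32));print(n,s[i],cv2.approxPolyDP(hull,3,True)[:,0].tolist())
            for p in cv2.approxPolyDP(hull,3,True)[:,0]:print("   z39",onz(n,p.astype(float)+0,39).round())
# tray diff vs start
for n,a,b,(x0,y0,w,h) in(("scene",cv2.imread("pics/scene0.png"),cv2.imread("pics/end_s.png"),(170,160,102,75)),("top",cv2.imread("pics/top0.png"),t,(375,155,65,72))):
    m=(np.abs(a.astype(int)-b).max(2)>30).astype(np.uint8)[y0:y0+h,x0:x0+w]
    k,l,s,c=cv2.connectedComponentsWithStats(m)
    for i in range(1,k):
        if s[i,4]>8:print("tray",n,s[i],c[i]+[x0,y0],onz(n,c[i]+[x0,y0],10).round())
E
```

```text
45.5667 [219.192 438.994 275.476] [ 0.72  -0.153  0.707] [0.038 0.045 0.   ] axial 0.9785558264074599 64.15709074030623
scene [  37   58   44   59 1170] [[485, 259], [460, 306], [442, 298], [456, 248]]
   z39 [371. 396.  39.]
   z39 [539. 377.  39.]
   z39 [538. 332.  39.]
   z39 [371. 318.  39.]
tray scene [ 43  30  19  25 274] [220.186 200.453] [ 501. -348.   10.]
tray scene [83 40  4  6 14] [254.286 202.357] [ 459. -255.   10.]
tray scene [ 75  43  19  28 183] [255.18  218.492] [ 512. -218.   10.]
tray scene [95 59  7 16 76] [268.671 225.737] [ 517. -170.   10.]
tray top [ 25  22  11  25 145] [404.752 189.021] [ 502. -341.   10.]
```

```bash
python3 - <<'E'
from h import *
im=cv2.imread("pics/scene0.png");t=cv2.imread("pics/top0.png")
for n,i,(x0,y0,w,h) in(("scene",im,(405,235,110,100)),("top",t,(170,185,80,85))):
    m=(i.max(2)<60).astype(np.uint8)[y0:y0+h,x0:x0+w];k,l,s,c=cv2.connectedComponentsWithStats(m);j=1+s[1:,4].argmax()
    ys,xs=np.where(l==j);r=cv2.boxPoints(cv2.minAreaRect(np.c_[xs+x0,ys+y0].astype(np.float32)))
    hull=cv2.approxPolyDP(cv2.convexHull(np.c_[xs+x0,ys+y0].astype(np.int32)),4,True)[:,0]
    print(n,[onz(n,p.astype(float),3)[:2].round().tolist() for p in hull])
# whole-scene change outside expected
for n in("scene","top"):
    a=cv2.imread(f"pics/{n}0.png").astype(int);b=cv2.imread(f"pics/end_{n[0]}.png");m=(np.abs(a-b).max(2)>40).astype(np.uint8)
    k,l,s,c=cv2.connectedComponentsWithStats(m)
    for i in range(1,k):
        if s[i,4]>25:print(n,s[i])
b=cv2.imread("pics/end_s.png")
k=dark
k(300,180,90,70,mn=12)
E
```

```text
scene [[329.0, 436.0], [547.0, 449.0], [557.0, 277.0], [342.0, 265.0]]Traceback (most recent call last):
  File "<stdin>", line 4, in <module>
ValueError: attempt to get argmax of an empty sequence
```

```bash
python3 - <<'E'
from h import *
for n in("scene",):
    a=cv2.imread(f"pics/{n}0.png").astype(int);b=cv2.imread(f"pics/end_{n[0]}.png");m=(np.abs(a-b).max(2)>40).astype(np.uint8)
    k,l,s,c=cv2.connectedComponentsWithStats(m)
    for i in range(1,k):
        if s[i,4]>25:print(n,s[i])
dark(300,180,90,70,mn=12)
print(order.finish_job())
E
```

```text
scene [426   0  14  46 120]
scene [455   0  19  50 130]
scene [550   0  38   8 165]
scene [604   0  36  38 400]
scene [ 560   13   39   78 1108]
scene [604  37  20  22  65]
scene [624  49  16  18  92]
scene [584  58  41  59 725]
scene [614  72  19  24 184]
scene [ 523   87   76  102 2430]
scene [574  93  11   4  28]
scene [568 108  14  11  59]
scene [428 112  17   9  34]
scene [567 121  11   8  29]
scene [570 134   9  12  81]
scene [449 170  46  34 110]
scene [419 177  31  23  56]
scene [323 183  54  73 829]
scene [213 190  18  24 254]
scene [ 265  197   64   78 2472]
scene [246 203  14  25 123]
scene [498 209  39  41 450]
scene [472 216  17  15  93]
scene [265 219  11  12  92]
scene [247 238   9  13  53]
scene [ 442  248   43   59 1226]
scene [38 30 10 11 80] [342.413 214.762]
scene [19 37 11 17 48] [323.792 225.229]
scene [70 40 20 12 98] [381.469 224.092]
the job is handed in; nothing more can be done
None
```

The job is handed in at about 46 s of the 72 s allowed. The pin is in the tray, the keeper bar is swung clear, and the meter is on the mat.

**Pin:** I worked it out by twisting it back and forth, with pulls of about 26 N or less wherever I read the force. I only had readings at the end of each move, and the plate lift was never measured. The tool could only point straight down, so the pads slid up the cross-bar as I twisted. I had to change my grip three times before the pin ran free. I laid it in the tray, and both cameras show a change near the middle of the tray floor, around (502, −345). I did not look at it there.

**Keeper bar:** I pushed it by the knob to about 1.62 rad. In the last picture the knob was still there.

**Meter:** It weighs about 0.43 kg. I set it down tail first, rolled it flat and let it go. Seen from the scene camera it lies within the mat, spanning x 371–539 and y 318–396. Its outline matches a meter lying flat, and the mat's far edge is about 10–13 mm beyond its tail. While I was lining up the grasp, the fingers pressed on the meter's head with about 13 N.

**Other checks:**
- The other picture changes I took to be the arm, its shadow and the parts I moved. I saw no sign that a bystander had moved, but I did not check each one separately.
- The matching check of the mat in the top view failed, because my image code found nothing, so the position on the mat rests on the scene camera alone.

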